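# Put the steel bench plates away by thickness

### The job

Put the three steel plates away in the sloping wooden rack on the bench: each goes in the slot that narrows to its own thickness - thinnest in the narrowest, thickest in the widest - and must sit fully home on the slot's floor. Let go of all of them, and leave the tins and the loupe where they are.

Things in the scene. Friction and masses are not known exactly. Their poses are not given: they have to be found in the camera images.
- plate_thin_centre (a point): centre of the thinnest of three plain steel plates, 10 mm thick, 56 mm long, 60 mm tall, about 0.26 kg, solid, standing loose on edge on the bench with nothing beside it; this point is half-way up (30 mm above its underside). Its x axis runs along the 56 mm length, y across the thickness, z up along the 60 mm height. A plate may go in either way round
- plate_middle_centre (a point): centre of the middle of three plain steel plates, 14 mm thick, 56 mm long, 60 mm tall, about 0.37 kg, solid, standing loose on edge on the bench with nothing beside it; this point is half-way up (30 mm above its underside). Its x axis runs along the 56 mm length, y across the thickness, z up along the 60 mm height. A plate may go in either way round
- plate_thick_centre (a point): centre of the thickest of three plain steel plates, 18 mm thick, 56 mm long, 60 mm tall, about 0.47 kg, solid, standing loose on edge on the bench with nothing beside it; this point is half-way up (30 mm above its underside). Its x axis runs along the 56 mm length, y across the thickness, z up along the 60 mm height. A plate may go in either way round
- slot_narrow (a point): the rightmost slot (-y end of the row as seen by the robot) in the rack; this point is the centre of its mouth, 64 mm above the bench. z points straight out of the slot, leaning 30 degrees from vertical towards the rack's front; x runs along its length (62 mm, closed ends, near end lower), y across it. Mouth 28 mm wide, tapering over 12 mm of depth to a parallel gap of 12 mm down to a floor 30 mm below the mouth
- slot_medium (a point): the middle slot in the rack; this point is the centre of its mouth, 64 mm above the bench. z points straight out of the slot, leaning 30 degrees from vertical towards the rack's front; x runs along its length (62 mm, closed ends, near end lower), y across it. Mouth 28 mm wide, tapering over 12 mm of depth to a parallel gap of 16 mm down to a floor 30 mm below the mouth
- slot_wide (a point): the leftmost slot (+y end of the row) in the rack; this point is the centre of its mouth, 64 mm above the bench. z points straight out of the slot, leaning 30 degrees from vertical towards the rack's front; x runs along its length (62 mm, closed ends, near end lower), y across it. Mouth 28 mm wide, tapering over 12 mm of depth to a parallel gap of 20 mm down to a floor 30 mm below the mouth
- rack: dark wooden rack screwed to the bench: sloping block, 172 mm wide along y, 84 mm high, on a 112 x 190 mm board; slots 60 mm apart. Origin on the bench below the middle mouth, z up, front at -x. Plates go in along a slot's -z; one fully home stands 30 mm out of the mouth, its centre at the slot's point; one too thick wedges in the taper about 19 mm proud
- round_tin: bystander: flat aluminium tin, 39 mm across, 13 mm high, origin under its centre
- lens_dome: bystander: small grey loupe, 31 mm across, 22 mm high, origin under its centre
- coffee_tin: bystander: small open dark red tin, 56 mm across, 58 mm high, origin under its centre
Mind the look-alikes: they are no part of the job. What is shaped like the part that bears plate_thick_centre but pink or purple is not meant.

How it is judged (in metres and radians):
At the end, for the whole second after the job is handed in: Each plate stands in its own slot (thinnest-narrowest, middle-medium, thickest-widest), fully home: its centre within 9 mm of the slot point and no more than 4 mm above it along the slot, its height within 0.15 rad of the slot's direction, released and at rest (z of plate_thin_centre in the frame of slot_narrow below 0.004 m and distance between plate_thin_centre and slot_narrow below 0.009 m and angle between the z axis of plate_thin_centre and the z axis of slot_narrow, either way round below 0.15 rad and linear speed of each of plate_thin, plate_middle, plate_thick below 0.02 m/s and z of plate_middle_centre in the frame of slot_medium below 0.004 m and distance between plate_middle_centre and slot_medium below 0.009 m and angle between the z axis of plate_middle_centre and the z axis of slot_medium, either way round below 0.15 rad and z of plate_thick_centre in the frame of slot_wide below 0.004 m and distance between plate_thick_centre and slot_wide below 0.009 m and angle between the z axis of plate_thick_centre and the z axis of slot_wide, either way round below 0.15 rad); the robot touches nothing.
It fails at once if the flat round tin is shifted by more than 25 mm (distance of round_tin from where it was at the start of the episode above 0.025 m).
It fails at once if the loupe is shifted by more than 25 mm (distance of lens_dome from where it was at the start of the episode above 0.025 m).
It fails at once if the dark red tin is shifted by more than 25 mm (distance of coffee_tin from where it was at the start of the episode above 0.025 m).
It also fails if it takes over 67 s, if anything falls off the work surface, if the arm or the gripper's body presses on something with over 40 N, if the wrist force passes 120 N, or if a joint passes its speed limit or range.

### The arm

A 6-joint arm with a two-finger parallel gripper is mounted at the origin on a cart in front of the work surface, level with it; the furniture and walls round the work are solid. World frame = base frame: x ahead of the robot, y to its left, z up, the work surface at z = 0. Lengths are in m, angles in degrees, forces in N, time in s.
With the tool pointing down it reaches from about 0.275 to 1 m from the base axis. Payload 8.4 kg.
Tool frame: the origin (TCP) lies at the very end of the fingers, on their centre line; the grasp point (between the pads) lies 19 mm behind it; x points along the fingers, z is the direction in which the jaws open and shut, and the axes are right-handed (so a half turn about x gives the same grasp; the last joint's range is limited). The gripper opens to 85 mm and grips with 20 to 120 N. Pads are 22 mm wide; open, the fingers measure 114 mm over their backs; the gripper's body (76 mm by 85 mm) begins 54 mm behind the grasp point. The pads swing forward as they close: fully open they stand 13 mm farther back than shut.
Start: joints at [74.232, 20.225, 93.587, -0, 66.188, -0.138], TCP at [0.168, 0.602, 0.231] pointing down, gripper open.
Joint ranges: [-150.9, 150.9], [-52.94, 120.26], [3.33, 152.33], [-74.26, 254.26], [0, 154.13], [-172.89, 172.89]. Speed limits (degrees/s): [127.2, 127.2, 159.86, 180, 180, 180].

### API

Orientations are given as a 3x3 rotation matrix whose columns are the frame's x, y, z axes.
In Python, from station import get_state, imaging, order gives the robot as it stands.
- The arm moves only by the shell command python3 -m crank 'ROWS' [FORCE]. ROWS is JSON, a list of rows, each an object of numbers: "hand": the finger opening in mm, from 0 to 85.4; "dx", "dy", "dz": the shift along the world's x, y, z in mm; "roll": the turn about the world's z in rad. A call has 1 to 12 rows; each row shifts and turns the commanded pose from where the row before left it; what a row does not reach is not made up. A row lasts 1/10 s, in which the tool goes at most 50 mm and 8.59 degrees, less where a joint would pass 70% of its speed; a pose out of reach is approached as far as the arm can. A call with a gripper value outside its range is refused whole. The fingers move at their own pace and stop on an object; FORCE is the grip in N (left out, the last holds). Time passes only in rows, so rows that do not move let the fingers close. It gives the time, the measured TCP pose, the force and the opening at its end, in the units of the state.
- get_state(): the state, without advancing time (a new reading comes with each control period).
- imaging.grab_frame(name): name is "scene" or "top"; returns a dict with "color" (384x512x3 uint8, blue, green, red), "intrinsics" (3x3 intrinsics, pixels), "rvec" (rotation vector, rad) and "tvec" (3), from world to camera coordinates, as OpenCV has them. Camera axes: x right, y down, z forward; pixel columns grow to the right and rows downward; lengths in m; the calibration is good to about 2 mm. A picture is of the moment at which its call begins. There is no depth.
- order.hand_in(): hands the job in, once; it reports no verdict.
The state is a dict: "clock": time; "joint_positions": joint angles; "qd": joint speeds; "tau": joint torques, N m; "tool_pos": TCP position; "tool_rot": TCP orientation; "force": force on the tool from outside, world axes, zero at the start; "ft_torque": the same for the moment, N m; "opening": opening from 0.0 (shut) to 1.0 (fully open).
Only numpy, scipy, OpenCV 4.12 (cv2) and the standard library are available. Lean on these libraries where they do the work, as an engineer would, in place of code of your own. Each camera call takes 0.05 s, during which the arm holds its last target.

## Working session

There is one attempt and no reset: what is moved stays moved. The work goes in short steps, Python scripts to look and compute and a shell command to move; the robot and the scene stay as the last step left them, time stands still between calls to the robot, and variables do not carry over. Pictures are saved under pics/ and viewed, and the job is handed in when it is done.

```bash
ls; mkdir -p pics; cat > h.py <<'E'
import numpy as np,cv2
from station import get_state, imaging, order
def cam(n):
    f=imaging.grab_frame(n); R=cv2.Rodrigues(np.array(f["rvec"],float))[0]; return f["color"],np.array(f["intrinsics"]),R,np.array(f["tvec"],float).ravel()
def ray(K,R,t,uv,z):
    C=-R.T@t; d=R.T@np.linalg.inv(K)@np.array([uv[0],uv[1],1.]); return C+d*(z-C[2])/d[2]
def proj(K,R,t,P):
    p=K@(R@np.array(P,float)+t); return p[:2]/p[2]
E
python3 - <<'E'
from h import *
import pickle
d={}
for n in("scene","top"):
    c=cam(n); d[n]=c; cv2.imwrite(f"pics/{n}0.png",c[0]); print(n,-c[2].T@c[3],c[2][2],c[1][0,0])
pickle.dump(d,open("f0.pkl","wb"))
s=get_state();print(s)
E
```

```text
pics
scene [-0.4909328  -0.64894096  1.11144708] [ 0.63678476  0.38686088 -0.66696614] 439.23307738663203
top [ 0.31826372 -0.06543447  1.47318534] [ 0.13918814  0.00557241 -0.99025028] 459.12878356305896
{'clock': 0.1, 'joint_positions': array([ 7.42343256e+01,  2.02586145e+01,  9.36247763e+01,  4.98126070e-04,
        6.61881521e+01, -1.37667355e-01]), 'qd': array([-0.01226997, -0.03756707, -0.15379131,  0.08104415,  0.1236338 ,
        0.01689986]), 'tau': array([-1.04561786e-03, -6.06360126e+01, -3.42823756e+01, -1.35378028e-05,
        4.00008648e-03,  1.20299308e-05]), 'tool_pos': array([0.16825176, 0.60148237, 0.230636  ]), 'tool_rot': array([[-3.46920080e-04, -9.63030051e-01,  2.69393765e-01],
       [-1.19952488e-03,  2.69393988e-01,  9.63029304e-01],
       [-9.99999220e-01,  1.09496786e-05, -1.24863669e-03]]), 'force': array([ 0.27840751, -0.11596806, -0.55856717]), 'ft_torque': array([0.01075328, 0.0434079 , 0.01468889]), 'opening': 0.9968533898552354}
```

View pics/scene0.png

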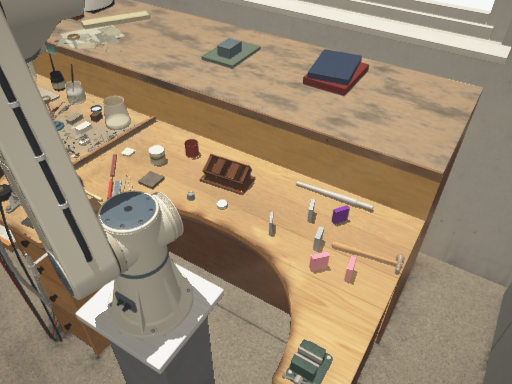

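View pics/top0.png

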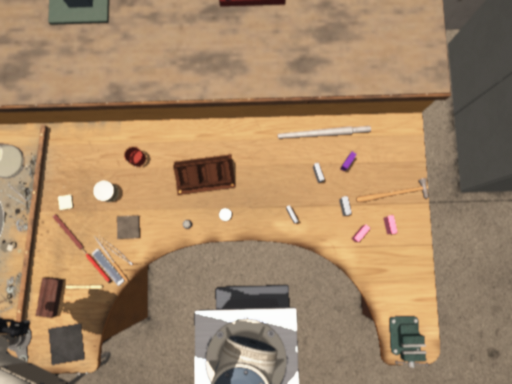

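```bash
python3 - <<'E'
from h import *
import pickle
d=pickle.load(open("f0.pkl","rb"))
a=cv2.resize(d["top"][0][140:250,270:410],None,fx=5,fy=5,interpolation=cv2.INTER_CUBIC);cv2.imwrite("pics/c1.png",a)
a=cv2.resize(d["top"][0][140:210,160:250],None,fx=8,fy=8,interpolation=cv2.INTER_CUBIC);cv2.imwrite("pics/c2.png",a)
a=cv2.resize(d["scene"][0][190:290,255:375],None,fx=6,fy=6,interpolation=cv2.INTER_CUBIC);cv2.imwrite("pics/c3.png",a)
a=cv2.resize(d["scene"][0][140:215,180:270],None,fx=8,fy=8,interpolation=cv2.INTER_CUBIC);cv2.imwrite("pics/c4.png",a)
E
```

```text
(no output)
```

View pics/c1.png

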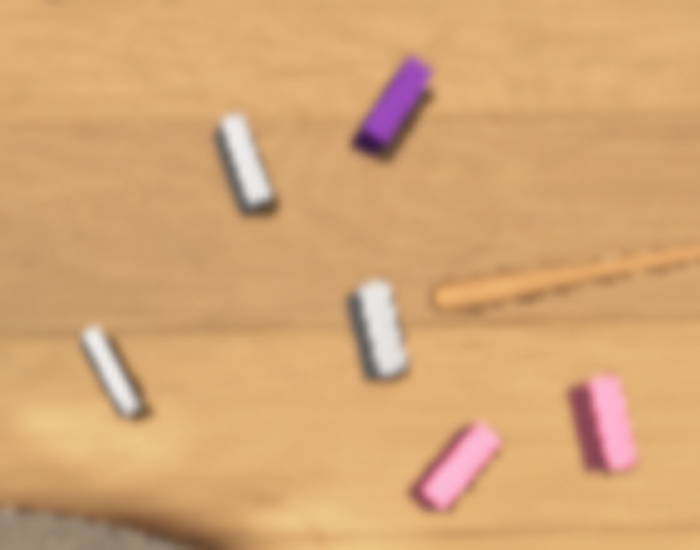

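View pics/c2.png

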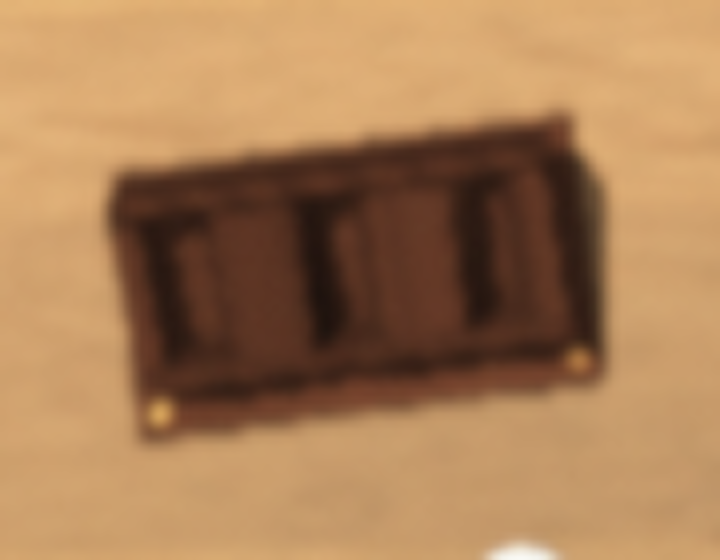

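View pics/c3.png

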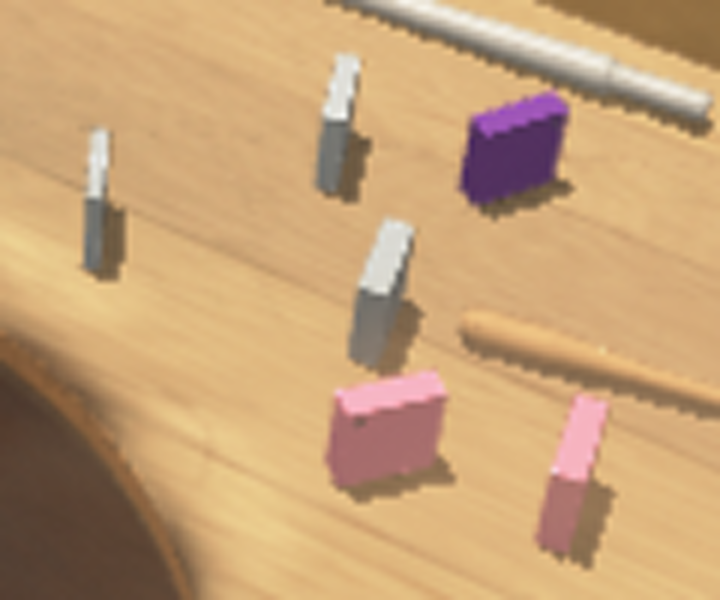

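View pics/c4.png

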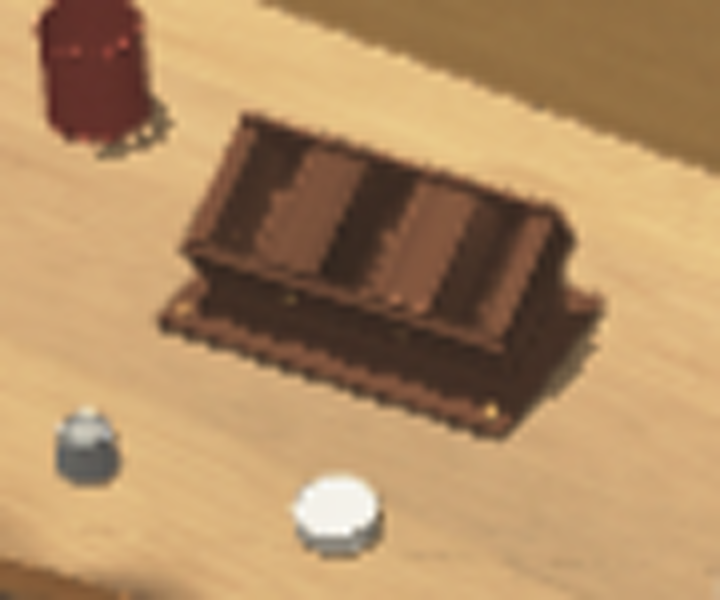

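The grey candidates in the top view are thin (292,214), middle (319,172) and thick (345,205). The look-alikes are purple (349,161) and pink (361,233) and (391,225). I choose the three grey ones, which the crop shows with clearly different widths.

```bash
cat > meas.py <<'E'
from h import *
import pickle,sys
def plates(d,names=("top","scene"),verbose=1):
  for n in names:
    im,K,R,t=d[n]
    hsv=cv2.cvtColor(im,cv2.COLOR_BGR2HSV)
    m=((hsv[...,1]<40)&(hsv[...,2]>165)).astype(np.uint8)
    nn,lab,st,ce=cv2.connectedComponentsWithStats(m)
    for i in range(1,nn):
      if 8<st[i,4]<300:
        P=ray(K,R,t,ce[i],.06)
        ys,xs=np.where(lab==i)
        W=np.array([ray(K,R,t,(x,y),.06)[:2] for x,y in zip(xs,ys)])
        if len(W)<8 or not(0.2<P[0]<.9): continue
        c=np.cov(W.T);w,v=np.linalg.eigh(c);L=np.sqrt(12*np.maximum(w,0))
        print(n,ce[i].round(1),st[i,4],P.round(4),"yaw",round(float(np.degrees(np.arctan(v[1,1]/v[0,1]))),1),"LxW mm",(L[::-1]*1000).round(1))
if __name__=="__main__":
  d=pickle.load(open("f0.pkl","rb")); plates(d)
E
python3 meas.py
python3 - <<'E'
from h import *
import pickle
d=pickle.load(open("f0.pkl","rb"))
for n,(r0,r1,c0,c1),k in(("top",(148,200,168,242),10),("scene",(148,198,196,260),12)):
    a=d[n][0][r0:r1,c0:c1].astype(float); a=np.clip(a*1.8,0,255).astype(np.uint8)
    a=cv2.resize(a,None,fx=k,fy=k,interpolation=cv2.INTER_NEAREST)
    for x in range(c0,c1,5):
        cv2.putText(a,str(x),((x-c0)*k,10),0,.35,(0,255,0)); cv2.line(a,((x-c0)*k,12),((x-c0)*k,18),(0,255,0))
    for y in range(r0,r1,5):
        cv2.putText(a,str(y),(0,(y-r0)*k+4),0,.35,(0,255,0))
    cv2.imwrite(f"pics/r_{n}.png",a); print(a.shape)
E
```

```text
top [318.6 171.5] 83 [ 0.5705 -0.2436  0.06  ] yaw 17.3 LxW mm [55.1 14.9]
top [ 64.7 201.8] 141 [0.4959 0.5488 0.06  ] yaw -2.3 LxW mm [37.2 37. ]
top [346.1 205.2] 102 [ 0.4626 -0.3239  0.06  ] yaw 10.2 LxW mm [55.  17.7]
top [291.6 213.8] 75 [ 0.4404 -0.1548  0.06  ] yaw 26.1 LxW mm [53.4 13.1]
top [224.9 214.1] 119 [0.4446 0.0509 0.06  ] yaw -84.2 LxW mm [34.2 32.1]
top [186.  223.9] 22 [0.4177 0.1714 0.06  ] yaw 5.0 LxW mm [15.2 13.6]
top [ 95.1 251.7] 18 [0.3395 0.4502 0.06  ] yaw -42.0 LxW mm [22.1  7.9]
top [113.3 276.8] 68 [0.2627 0.3928 0.06  ] yaw 49.1 LxW mm [80.4 15.5]
top [  9.9 281.6] 11 [0.2558 0.7076 0.06  ] yaw -63.3 LxW mm [16.4  6.3]
top [  9.3 290.1] 23 [0.2307 0.7083 0.06  ] yaw 76.3 LxW mm [18.1 12. ]
scene [73.9 91.1] 80 [0.6735 1.0725 0.06  ] yaw 18.7 LxW mm [63.5 62.5]
scene [ 95.6 108.3] 26 [0.6174 0.8668 0.06  ] yaw -31.1 LxW mm [34.  29.5]
scene [ 81.7 125.5] 68 [0.486  0.8118 0.06  ] yaw -17.0 LxW mm [66. 38.]
scene [ 83. 141.] 23 [0.4091 0.7187 0.06  ] yaw -13.3 LxW mm [41.2 18.9]
scene [156.  149.4] 102 [0.5243 0.4274 0.06  ] yaw -52.5 LxW mm [52.1 51.1]
scene [127.4 151. ] 55 [0.455  0.5165 0.06  ] yaw 21.1 LxW mm [40.  36.6]
scene [336.2 195. ] 250 [ 0.6584 -0.2971  0.06  ] yaw -85.6 LxW mm [267.4  17.6]
scene [113.4 192.5] 10 [0.2454 0.3835 0.06  ] yaw 45.6 LxW mm [30.1  6.2]
scene [190.4 193.1] 11 [0.3893 0.1493 0.06  ] yaw -51.9 LxW mm [17.6 12.9]
scene [311.5 204.1] 43 [ 0.5687 -0.2433  0.06  ] yaw 16.8 LxW mm [57.2 13.6]
scene [221.3 203. ] 59 [0.4056 0.026  0.06  ] yaw 6.0 LxW mm [32.8 30.9]
scene [270.9 216.8] 29 [ 0.4392 -0.1545  0.06  ] yaw 27.0 LxW mm [49.9  9. ]
scene [166.7 224.8] 15 [0.2231 0.1187 0.06  ] yaw 38.1 LxW mm [37.7 18.3]
scene [319.  232.3] 63 [ 0.4605 -0.3232  0.06  ] yaw 9.3 LxW mm [54.5 16.8]
(520, 740, 3)
(600, 768, 3)
```

View pics/r_top.png

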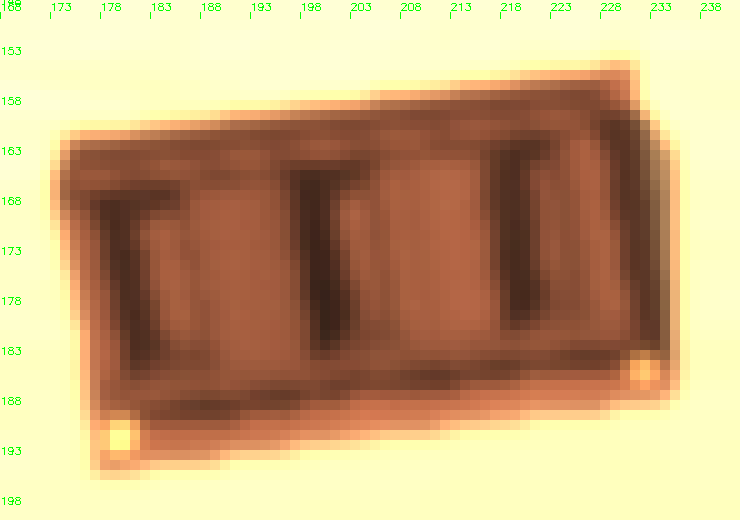

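View pics/r_scene.png

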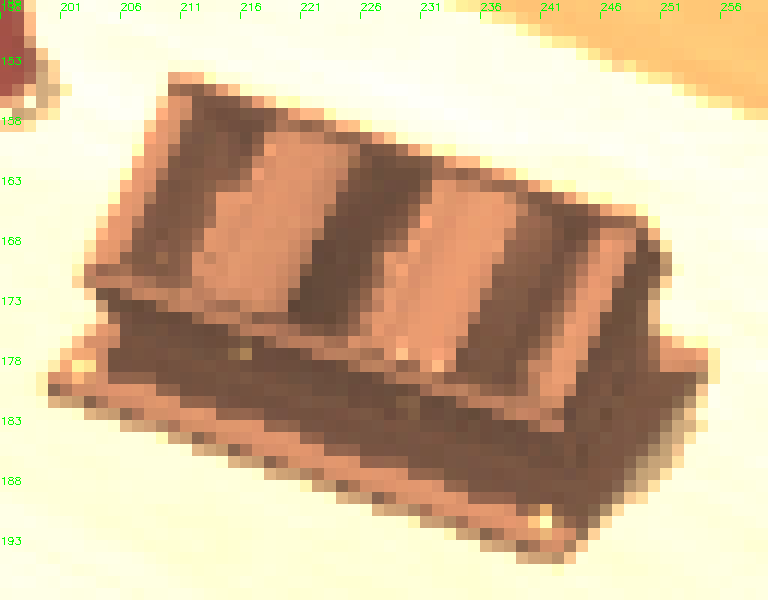

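```bash
python3 - <<'E'
from h import *
import pickle
d=pickle.load(open("f0.pkl","rb"))
def tri(a,b):
    P=[d[n][1]@np.c_[d[n][2],d[n][3]] for n in("top","scene")]
    X=cv2.triangulatePoints(P[0],P[1],np.array(a,float).reshape(2,1),np.array(b,float).reshape(2,1)).ravel();return X[:3]/X[3]
A=tri((179.5,191.3),(202.6,178.2));B=tri((231.8,184.5),(240.9,190.6));print("screws",A,B,np.linalg.norm(A-B),np.degrees(np.arctan2(-(A-B)[0],(A-B)[1])))
S=d["scene"][1:];T=d["top"][1:]
print("ridge tri",tri((174,162.5),(209.8,153.75)),tri((227.5,156.5),(248.4,165.2)))
L=ray(*S,(209.8,153.75),.084);R_=ray(*S,(248.4,165.2),.084)
print("ridge",L,R_,np.linalg.norm(L-R_),np.degrees(np.arctan2(-(L-R_)[0],(L-R_)[1])))
L2=ray(*S,(202.6,170.4),.044);R2=ray(*S,(242.6,182.9),.044)
print("front",L2,R2,np.linalg.norm(L2-R2),np.degrees(np.arctan2(-(L2-R2)[0],(L2-R2)[1])))
yaw=np.degrees(np.arctan2(-(A-B)[0],(A-B)[1]));
for y in (yaw,):
  c,s=np.cos(np.radians(y)),np.sin(np.radians(y))
  print("from ridge",((L+R_)/2)[:2]-.0346*np.array([c,s]),"from front",((L2+R2)/2)[:2]+.0346*np.array([c,s]),"screw mid",((A+B)/2))
for a in((60,2),):pass
# top view board outline: dark mask corners
for n in("top","scene"):
  im=d[n][0];hsv=cv2.cvtColor(im,cv2.COLOR_BGR2HSV)
  m=((hsv[...,2]<125)).astype(np.uint8); nn,lab,st,ce=cv2.connectedComponentsWithStats(m)
  u=(204,172) if n=="top" else (226,172)
  i=lab[u[1],u[0]];c=max(cv2.findContours((lab==i).astype(np.uint8),0,1)[0],key=len);print(n,st[i],cv2.minAreaRect(c),cv2.approxPolyDP(c,2,True).reshape(-1,2).tolist())
E
```

```text
screws [0.52656379 0.20093227 0.00898403] [0.54327447 0.03257887 0.01164434] 0.16920163366704052 5.668585321643071
ridge tri [0.60460126 0.21056042 0.07462535] [0.61910259 0.04268793 0.07893161]
ridge [0.5909134  0.20807787 0.084     ] [0.61038989 0.04323804 0.084     ] 0.1659864594478939 6.738487596710915
front [0.53168639 0.20217044 0.044     ] [0.55167375 0.03183271 0.044     ] 0.17150637383058556 6.692458526819188
from ridge [0.56622084 0.12224037] from front [0.57611087 0.12041916] screw mid [0.53491913 0.11675557 0.01031419]
top [ 174  155   62   39 1859] ((205.0640411376953, 174.2994842529297), (32.75752639770508, 60.27587890625), 82.69424438476562) [[234, 163], [229, 155], [175, 162], [177, 188], [188, 193], [227, 188], [231, 183], [234, 185]]
scene [ 200  155   55   40 1182] ((228.55001831054688, 174.84999084472656), (51.54512405395508, 29.72540855407715), 18.434947967529297) [[200, 179], [242, 194], [251, 186], [254, 178], [250, 177], [249, 166], [210, 155], [207, 167], [203, 170], [204, 178]]
```

```bash
cat > ov.py <<'E'
from h import *
import pickle,sys
d=pickle.load(open("f0.pkl","rb"))
x,y,yaw=map(float,sys.argv[1:4]);c,s=np.cos(np.radians(yaw)),np.sin(np.radians(yaw))
def W(px,py,pz): return (x+c*px-s*py,y+s*px+c*py,pz)
def sl(a,b): return W(a*.866,b,.064+a*.5)
for n,(r0,r1,c0,c1),k in(("top",(148,200,168,242),10),("scene",(148,198,196,260),12)):
    a=np.clip(d[n][0][r0:r1,c0:c1].astype(float)*1.8,0,255).astype(np.uint8)
    a=cv2.resize(a,None,fx=k,fy=k,interpolation=cv2.INTER_NEAREST)
    def poly(pts,col):
        q=np.array([((proj(*d[n][1:],p)+.5-[c0,r0])*k) for p in pts]).astype(int); cv2.polylines(a,[q],True,col,1)
    for o in(-.06,0,.06): poly([sl(-.031,o-.014),sl(-.031,o+.014),sl(.031,o+.014),sl(.031,o-.014)],(0,255,0))
    poly([sl(-.04,-.086),sl(-.04,.086),sl(.04,.086),sl(.04,-.086)],(255,0,0))
    cv2.imwrite(f"pics/ov_{n}_{sys.argv[4]}.png",a)
E
python3 ov.py .571 .121 6.3 a
```

```text
(no output)
```

View pics/ov_top_a.png

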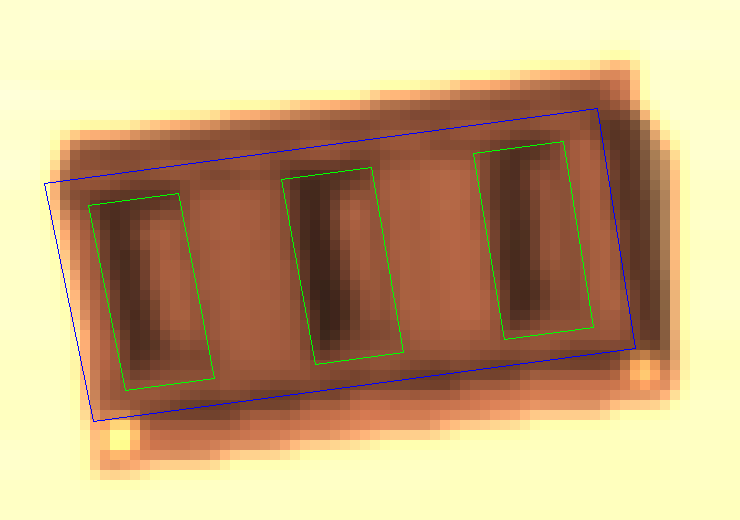

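View pics/ov_scene_a.png

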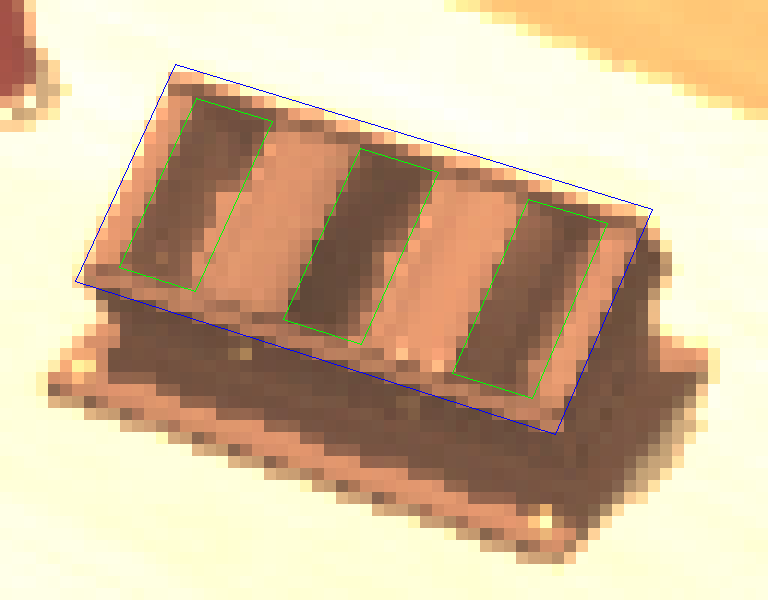

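```bash
python3 -m crank '[{"dx":14,"dy":-45,"roll":0.06,"hand":60},{"dx":14,"dy":-45,"roll":0.06,"hand":60},{"dx":14,"dy":-45,"roll":0.06,"hand":60},{"dx":14,"dy":-45,"roll":0.06,"hand":60},{"dx":14,"dy":-45,"roll":0.06,"hand":60},{"dx":14,"dy":-45,"roll":0.06,"hand":60},{"dx":14,"dy":-45,"roll":0.06,"hand":60},{"dx":14,"dy":-45,"hand":60},{"dx":14,"dy":-45,"hand":60},{"dx":14,"dy":-45,"hand":60},{"dx":14,"dy":-45,"hand":60},{"dx":14,"dy":-45,"hand":60}]' 40
```

```text
schema error: expected keys hand, dx, dy, dz, roll
```

```bash
python3 -m crank '[{"hand":60,"dx":14,"dy":-45,"dz":0,"roll":0.06},{"hand":60,"dx":14,"dy":-45,"dz":0,"roll":0.06},{"hand":60,"dx":14,"dy":-45,"dz":0,"roll":0.06},{"hand":60,"dx":14,"dy":-45,"dz":0,"roll":0.06},{"hand":60,"dx":14,"dy":-45,"dz":0,"roll":0.06},{"hand":60,"dx":14,"dy":-45,"dz":0,"roll":0.06},{"hand":60,"dx":14,"dy":-45,"dz":0,"roll":0.06},{"hand":60,"dx":14,"dy":-45,"dz":0,"roll":0},{"hand":60,"dx":14,"dy":-45,"dz":0,"roll":0},{"hand":60,"dx":14,"dy":-45,"dz":0,"roll":0}]' 40
```

```text
clock: 1.1
tool_pos: [0.3083, 0.1502, 0.2313]
tool_rot: [[0.0, -0.989, -0.147], [0.0, -0.147, 0.989], [-1.0, -0.0, 0.0]]
force: [1.6, 1.3, 0.2]
opening: 0.705
```

```bash
python3 -m crank '[{"hand":60,"dx":15,"dy":-47,"dz":-4,"roll":0.026},{"hand":60,"dx":15,"dy":-47,"dz":-4,"roll":0},{"hand":60,"dx":15,"dy":-47,"dz":-4,"roll":0},{"hand":60,"dx":15,"dy":-47,"dz":-4,"roll":0},{"hand":60,"dx":15,"dy":-47,"dz":-4,"roll":0},{"hand":60,"dx":15,"dy":-47,"dz":-4,"roll":0},{"hand":60,"dx":15,"dy":-47,"dz":-4,"roll":0},{"hand":60,"dx":15,"dy":-47,"dz":-4,"roll":0},{"hand":60,"dx":15,"dy":-47,"dz":-4,"roll":0},{"hand":60,"dx":17,"dy":-47,"dz":-4,"roll":0},{"hand":60,"dx":0,"dy":0,"dz":0,"roll":0}]' 40
python3 -c "
from h import *
c=cam('scene');cv2.imwrite('pics/p1.png',cv2.resize(c[0][150:290,240:400],None,fx=5,fy=4));print(get_state()['clock'])"
```

```text
clock: 2.2
tool_pos: [0.4618, -0.3231, 0.1904]
tool_rot: [[0.001, -0.986, -0.169], [-0.002, -0.169, 0.986], [-1.0, -0.001, -0.002]]
force: [0.3, -0.0, 0.2]
opening: 0.704
2.25
```

View pics/p1.png

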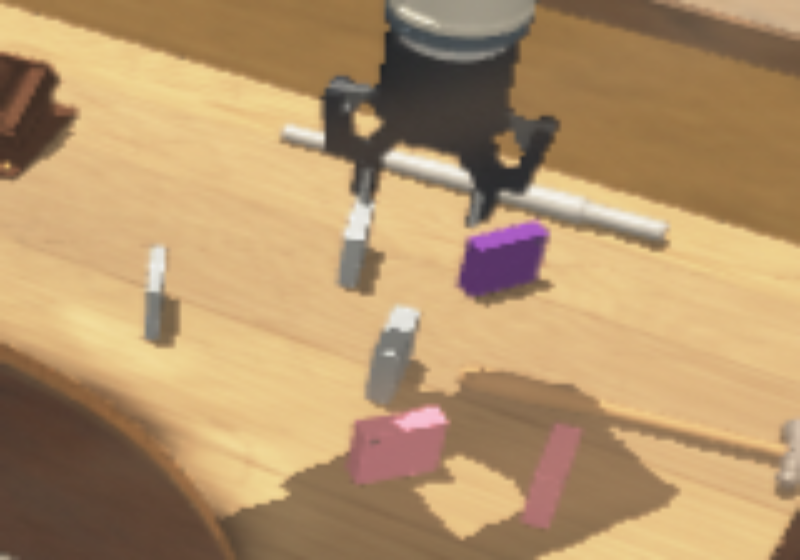

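The gripper hangs above the thick plate (crop 395,355), with its fingers either side and the pink look-alikes clear at (400,445) and (550,475). Next I lower it and grip.

```bash
python3 -m crank '[{"hand":60,"dx":0,"dy":0,"dz":-40,"roll":0},{"hand":60,"dx":0,"dy":0,"dz":-40,"roll":0},{"hand":60,"dx":0,"dy":0,"dz":-40,"roll":0},{"hand":60,"dx":0,"dy":0,"dz":-32,"roll":0},{"hand":60,"dx":0,"dy":0,"dz":0,"roll":0},{"hand":0,"dx":0,"dy":0,"dz":0,"roll":0},{"hand":0,"dx":0,"dy":0,"dz":0,"roll":0},{"hand":0,"dx":0,"dy":0,"dz":0,"roll":0},{"hand":0,"dx":0,"dy":0,"dz":0,"roll":0},{"hand":0,"dx":0,"dy":0,"dz":0,"roll":0}]' 40
python3 -c "
from h import *
for n in('scene','top'):
  c=cam(n);cv2.imwrite('pics/p2%s.png'%n,cv2.resize(c[0][150:290,270:400],None,fx=5,fy=4));
print(get_state()['clock'])"
```

```text
clock: 3.25
tool_pos: [0.4619, -0.3192, 0.0414]
tool_rot: [[0.003, -0.985, -0.172], [-0.003, -0.172, 0.985], [-1.0, -0.003, -0.003]]
force: [-0.2, -2.1, 8.2]
opening: 0.208
3.35
```

View pics/p2scene.png

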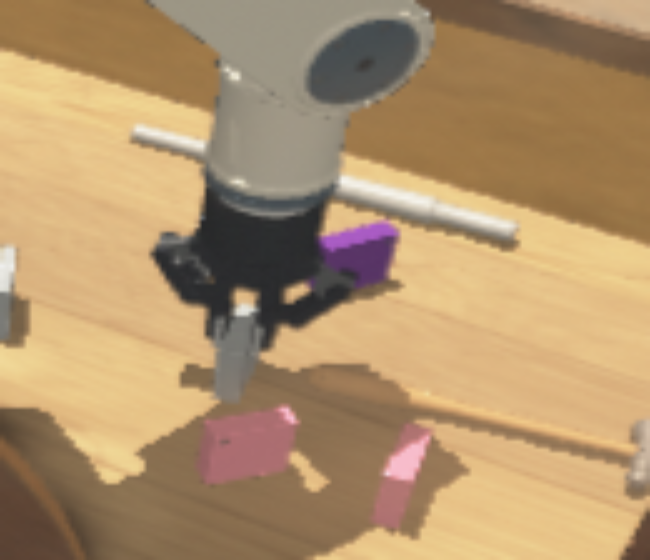

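```bash
python3 -m crank '[{"hand":0,"dx":0,"dy":0,"dz":45,"roll":0},{"hand":0,"dx":0,"dy":0,"dz":45,"roll":0},{"hand":0,"dx":14,"dy":30,"dz":0,"roll":-0.145},{"hand":0,"dx":14,"dy":30,"dz":0,"roll":-0.145},{"hand":0,"dx":14,"dy":30,"dz":0,"roll":-0.145},{"hand":0,"dx":14,"dy":30,"dz":0,"roll":-0.145},{"hand":0,"dx":14,"dy":30,"dz":0,"roll":-0.145},{"hand":0,"dx":14,"dy":30,"dz":0,"roll":-0.145},{"hand":0,"dx":14,"dy":30,"dz":0,"roll":-0.145},{"hand":0,"dx":14,"dy":30,"dz":0,"roll":-0.145},{"hand":0,"dx":14,"dy":30,"dz":0,"roll":-0.145},{"hand":0,"dx":10,"dy":25,"dz":0,"roll":-0.145}]' 40
python3 -m crank '[{"hand":0,"dx":0,"dy":0,"dz":0,"roll":-0.145},{"hand":0,"dx":0,"dy":0,"dz":0,"roll":-0.041},{"hand":0,"dx":0,"dy":0,"dz":0,"roll":0}]'
```

```text
clock: 4.55
tool_pos: [0.5967, -0.0213, 0.1298]
tool_rot: [[0.0, -0.284, 0.959], [0.0, 0.959, 0.284], [-1.0, 0.0, 0.0]]
force: [0.0, -0.2, -3.9]
opening: 0.201
clock: 4.85
tool_pos: [0.5959, -0.0226, 0.1295]
tool_rot: [[-0.0, -0.108, 0.994], [0.0, 0.994, 0.108], [-1.0, 0.0, -0.0]]
force: [-0.2, -0.5, -4.6]
opening: 0.197
```

```bash
python3 -m crank '[{"hand":0,"dx":5,"dy":12,"dz":-14,"roll":0},{"hand":0,"dx":0,"dy":8,"dz":-14,"roll":0},{"hand":0,"dx":0,"dy":0,"dz":0,"roll":0}]' 30
cat > snap.py <<'E'
from h import *
import sys
tag=sys.argv[1]
for n,(a,b,c,e) in(("scene",(120,210,190,310)),("top",(120,215,165,285))):
    im=cam(n)[0]; cv2.imwrite(f"pics/{tag}_{n}.png",cv2.resize(im[a:b,c:e],None,fx=6,fy=6,interpolation=cv2.INTER_CUBIC))
E
python3 snap.py s1
```

```text
clock: 5.15
tool_pos: [0.5994, -0.0018, 0.0985]
tool_rot: [[-0.005, -0.109, 0.994], [0.0, 0.994, 0.109], [-1.0, 0.001, -0.005]]
force: [0.1, 1.5, -4.1]
opening: 0.201
```

View pics/s1_scene.png

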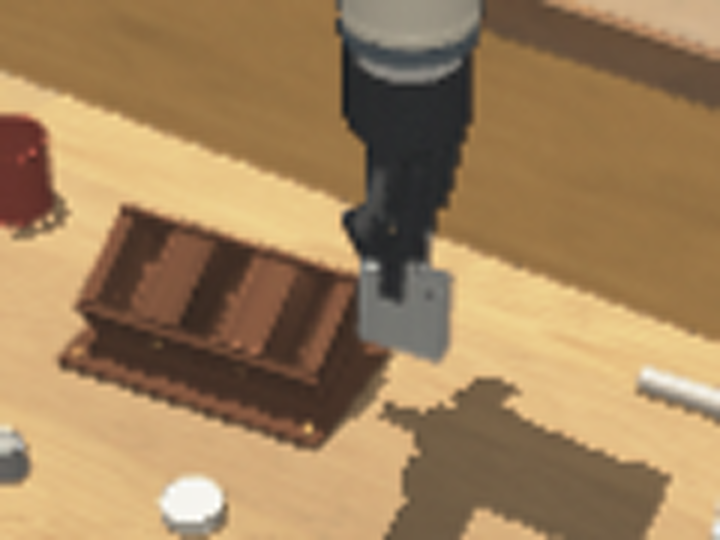

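View pics/s1_top.png

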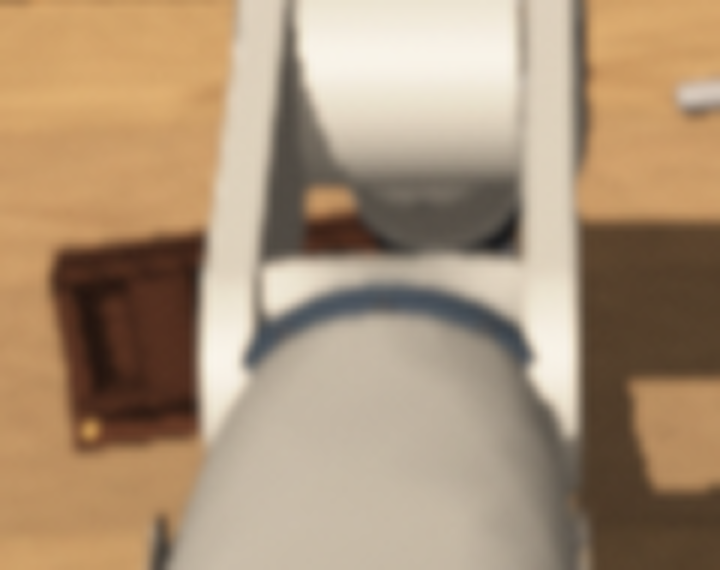

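```bash
python3 -m crank '[{"hand":0,"dx":0,"dy":4,"dz":3,"roll":0},{"hand":0,"dx":-1,"dy":4,"dz":0,"roll":0},{"hand":0,"dx":0,"dy":4,"dz":0,"roll":0},{"hand":0,"dx":-1,"dy":4,"dz":0,"roll":0},{"hand":0,"dx":0,"dy":0,"dz":0,"roll":0}]' 30
python3 -m crank '[{"hand":0,"dx":0,"dy":4,"dz":0,"roll":0},{"hand":0,"dx":-1,"dy":4,"dz":0,"roll":0},{"hand":0,"dx":0,"dy":4,"dz":0,"roll":0},{"hand":0,"dx":0,"dy":0,"dz":0,"roll":0}]' 30;python3 snap.py s2
```

```text
clock: 5.75
tool_pos: [0.5998, 0.0124, 0.1049]
tool_rot: [[0.001, -0.109, 0.994], [-0.002, 0.994, 0.109], [-1.0, -0.002, 0.001]]
force: [0.7, -5.1, -2.0]
opening: 0.199
clock: 6.15
tool_pos: [0.5991, 0.0233, 0.1055]
tool_rot: [[0.002, -0.109, 0.994], [-0.003, 0.994, 0.109], [-1.0, -0.003, 0.002]]
force: [0.6, -10.6, 3.8]
opening: 0.198
```

View pics/s2_scene.png

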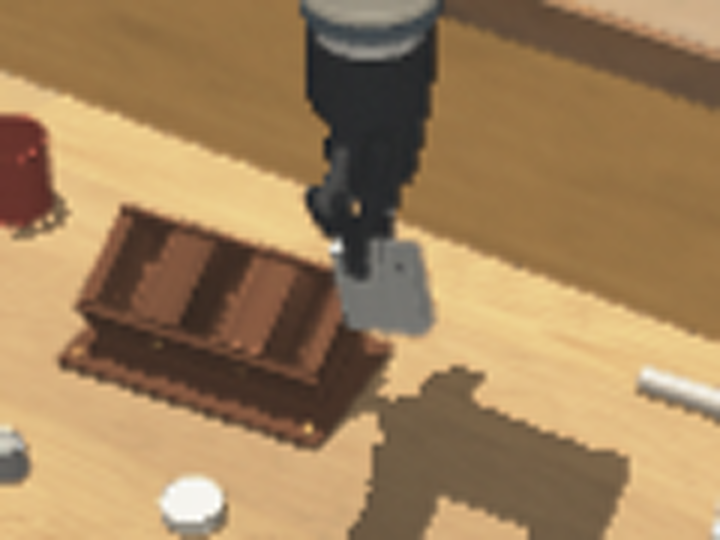

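```bash
cat > tilt.py <<'E'
from h import *
import sys,json
# args: list of crop pixel pairs; plane through tool, normal jaw, offset half thickness mm toward camera
def tilt(pairs,th,n="scene",off=(190,120),k=6):
    s=get_state(); c=cam(n); K,R,t=c[1:]; C=-R.T@t
    N=np.array(s["tool_rot"])[:,2]; N=N/np.linalg.norm(N)
    if N@(C-s["tool_pos"])<0:N=-N
    P0=np.array(s["tool_pos"])+N*th/2000
    ax=np.cross([0,0,1.],N); 
    for q in pairs:
        W=[]
        for u,v in q:
            uv=((u+.5)/k-.5+off[0],(v+.5)/k-.5+off[1]); d=R.T@np.linalg.inv(K)@np.array([*uv,1]); W.append(C+d*((P0-C)@N)/(d@N))
        D=W[1]-W[0]; print("len",round(np.linalg.norm(D)*1e3,1),"elev",round(float(np.degrees(np.arctan2(D[2],np.hypot(D[0],D[1])))),1),"horiz",round(float(D@ax)*1e3,1), [(round(float((w-P0)@ax)*1e3,1),round(float(w[2])*1e3,1)) for w in W])
if __name__=="__main__": tilt(json.loads(sys.argv[1]),float(sys.argv[2]))
E
python3 tilt.py '[[[347,322],[422,335]],[[385,241],[421,243]],[[422,245],[434,320]]]' 18
```

```text
len 52.2 elev 9.0 horiz 51.6 [(-11.9, 63.7), (39.7, 71.9)]
len 24.8 elev 15.4 horiz 23.9 [(13.8, 136.3), (37.7, 142.9)]
len 55.7 elev -80.5 horiz 9.2 [(38.4, 141.6), (47.6, 86.7)]
```

```bash
python3 -m crank '[{"hand":0,"dx":0,"dy":4,"dz":0,"roll":0},{"hand":0,"dx":-1,"dy":4,"dz":0,"roll":0},{"hand":0,"dx":0,"dy":3,"dz":0,"roll":0},{"hand":0,"dx":0,"dy":0,"dz":0,"roll":0}]' 30;python3 snap.py s3
```

```text
clock: 6.7
tool_pos: [0.5982, 0.0343, 0.1058]
tool_rot: [[0.002, -0.109, 0.994], [-0.003, 0.994, 0.109], [-1.0, -0.003, 0.002]]
force: [-2.0, -10.6, 6.2]
opening: 0.199
```

View pics/s3_scene.png

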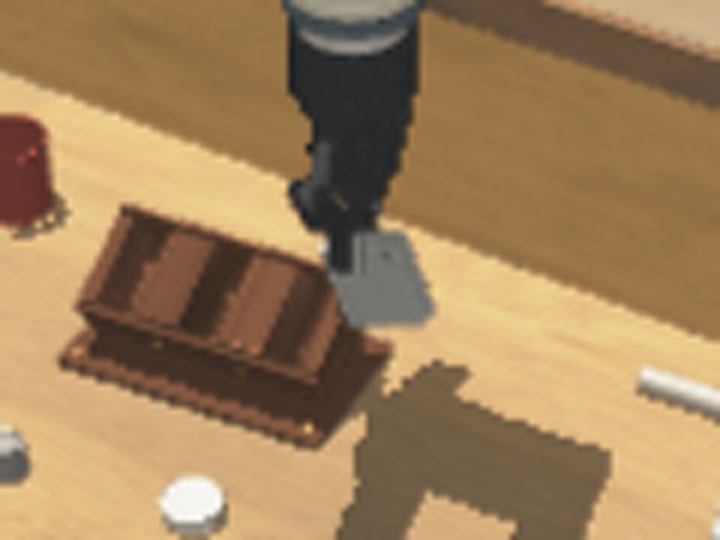

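```bash
python3 tilt.py '[[[358,327],[424,324]],[[370,232],[406,232]],[[408,236],[435,302]]]' 18
```

```text
len 48.9 elev 22.5 horiz 45.1 [(6.7, 62.2), (51.9, 80.9)]
len 25.3 elev 18.6 horiz 23.9 [(14.7, 139.6), (38.6, 147.6)]
len 48.1 elev -66.9 horiz 18.9 [(40.0, 145.1), (58.9, 100.8)]
```

```bash
python3 tilt.py '[[[330,270],[352,273]],[[358,327],[435,310]]]' 30;  python3 - <<'E'
from h import *
im=cam("scene")[0][150:182,232:272]
cv2.imwrite("pics/z.png",cv2.resize(np.clip(im*1.5,0,255).astype(np.uint8),None,fx=18,fy=18,interpolation=cv2.INTER_NEAREST))
E
```

```text
len 15.3 elev 10.8 horiz 15.1 [(-9.5, 106.2), (5.5, 109.0)]
len 61.2 elev 31.8 horiz 52.0 [(9.7, 67.7), (61.7, 99.9)]
```

View pics/z.png

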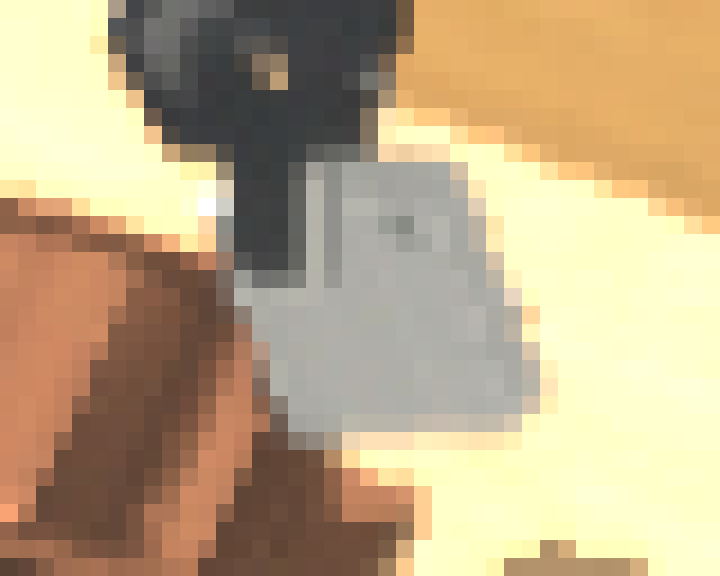

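```bash
python3 - <<'E'
from tilt import tilt
f=lambda x,y:((232+x/18-190)*6-.5,(150+y/18-120)*6-.5)
tilt([[f(295,440),f(535,405)],[f(475,160),f(540,395)],[f(240,160),f(470,160)]],18)
E
```

```text
len 61.8 elev 28.0 horiz 54.6 [(1.1, 60.8), (55.6, 89.8)]
len 57.2 elev -74.3 horiz 15.5 [(41.2, 147.9), (56.7, 92.8)]
len 54.3 elev 18.6 horiz 51.4 [(-11.3, 130.2), (40.1, 147.5)]
```

```bash
python3 -m crank '[{"hand":0,"dx":0,"dy":-4,"dz":30,"roll":0},{"hand":0,"dx":0,"dy":0,"dz":45,"roll":0},{"hand":0,"dx":-7,"dy":12,"dz":0,"roll":0.149},{"hand":0,"dx":-7,"dy":12,"dz":0,"roll":0.149},{"hand":0,"dx":-7,"dy":12,"dz":0,"roll":0.149},{"hand":0,"dx":-7,"dy":12,"dz":0,"roll":0.149},{"hand":0,"dx":-7,"dy":12,"dz":0,"roll":0.149},{"hand":0,"dx":-7,"dy":12,"dz":0,"roll":0.149},{"hand":0,"dx":-7,"dy":12,"dz":0,"roll":0.149},{"hand":0,"dx":-7,"dy":12,"dz":0,"roll":0.149},{"hand":0,"dx":-8,"dy":14,"dz":0,"roll":0.149},{"hand":0,"dx":0,"dy":0,"dz":0,"roll":0.149}]' 50
python3 -m crank '[{"hand":0,"dx":0,"dy":0,"dz":-30,"roll":0.081},{"hand":0,"dx":0,"dy":0,"dz":-30,"roll":0},{"hand":0,"dx":0,"dy":0,"dz":0,"roll":0}]' 50;python3 snap.py s4
```

```text
clock: 8.2
tool_pos: [0.5322, 0.1435, 0.1794]
tool_rot: [[-0.001, -0.999, -0.034], [0.001, -0.034, 0.999], [-1.0, 0.001, 0.001]]
force: [0.2, -0.2, -3.6]
opening: 0.197
clock: 8.5
tool_pos: [0.5304, 0.1415, 0.1162]
tool_rot: [[-0.006, -0.994, -0.108], [-0.002, -0.108, 0.994], [-1.0, 0.006, -0.001]]
force: [-1.4, -0.7, -3.4]
opening: 0.193
```

View pics/s4_scene.png

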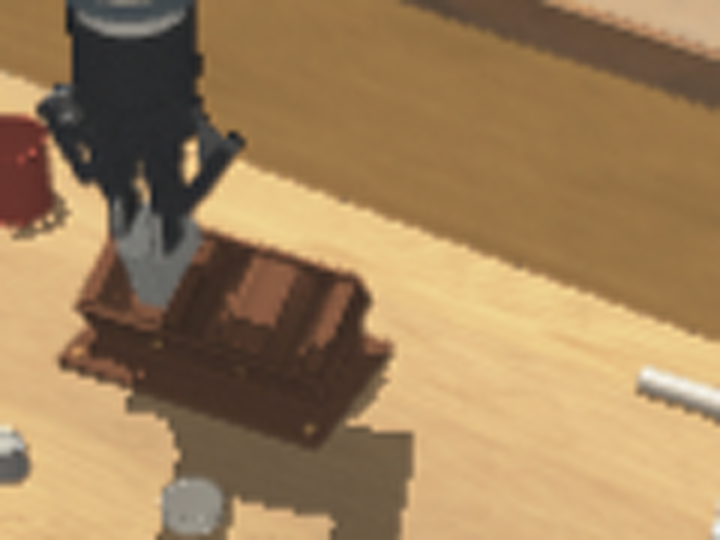

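View pics/s4_top.png

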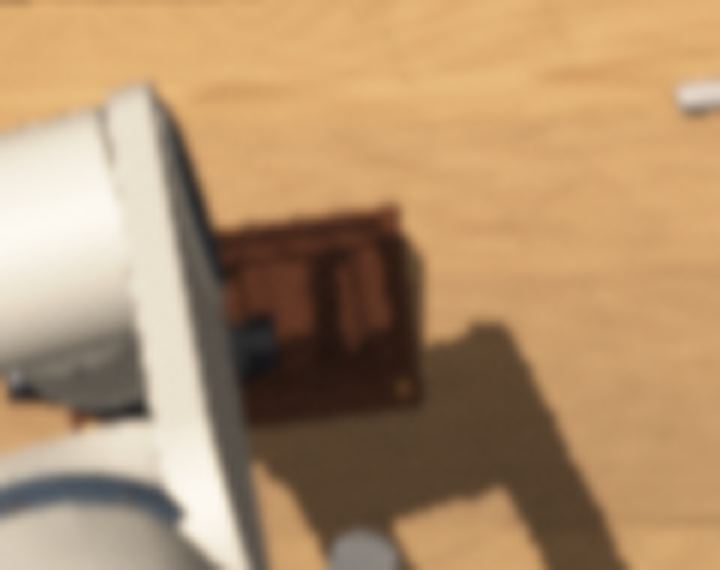

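```bash
python3 -m crank '[{"hand":0,"dx":3,"dy":5,"dz":-10,"roll":0},{"hand":0,"dx":0,"dy":0,"dz":-8,"roll":0},{"hand":0,"dx":0,"dy":0,"dz":-4,"roll":0},{"hand":0,"dx":0,"dy":0,"dz":0,"roll":0}]' 35
python3 -m crank '[{"hand":0,"dx":0,"dy":0,"dz":-3,"roll":0},{"hand":0,"dx":0,"dy":0,"dz":-3,"roll":0},{"hand":0,"dx":0,"dy":0,"dz":0,"roll":0}]' 35
python3 -m crank '[{"hand":0,"dx":0,"dy":0,"dz":-3,"roll":0},{"hand":0,"dx":0,"dy":0,"dz":0,"roll":0}]' 35;python3 snap.py s5
```

```text
clock: 9.0
tool_pos: [0.5357, 0.1472, 0.0976]
tool_rot: [[-0.001, -0.994, -0.108], [0.0, -0.108, 0.994], [-1.0, 0.001, 0.0]]
force: [-5.9, -0.2, 4.9]
opening: 0.196
clock: 9.3
tool_pos: [0.5337, 0.1473, 0.0927]
tool_rot: [[-0.005, -0.994, -0.108], [0.0, -0.108, 0.994], [-1.0, 0.005, 0.001]]
force: [-18.2, 2.0, 23.6]
opening: 0.201
clock: 9.5
tool_pos: [0.534, 0.1474, 0.0921]
tool_rot: [[-0.004, -0.994, -0.108], [0.0, -0.108, 0.994], [-1.0, 0.004, 0.001]]
force: [-26.7, -1.8, 52.2]
opening: 0.199
```

View pics/s5_scene.png

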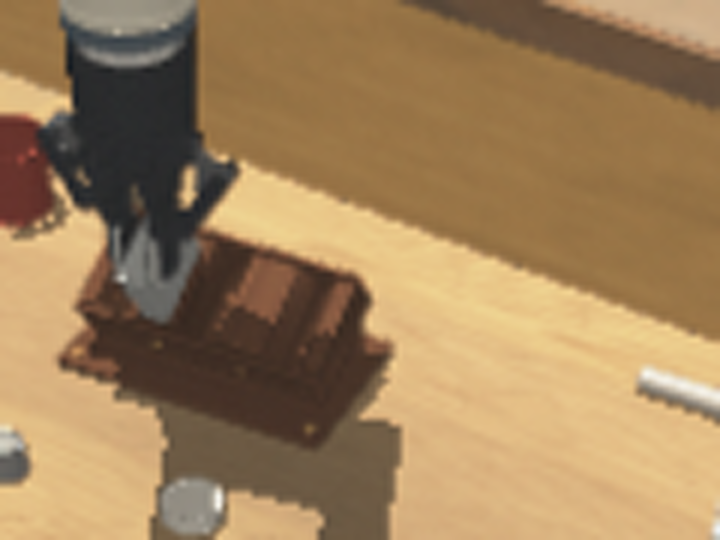

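```bash
cat > z2.py <<'E'
from h import *
import sys
# overlay: slope coordinate ticks a (mm) at y'=b
x,y,yaw=.572,.1203,6.3;c,s=np.cos(np.radians(yaw)),np.sin(np.radians(yaw))
def sl(a,b,h=0):
    px=a*.866-h*.5; pz=.064+a*.5+h*.866; return (x+c*px-s*b,y+s*px+c*b,pz)
im,K,R,t=cam("scene"); r0,c0,k=int(sys.argv[1]),int(sys.argv[2]),16
A=cv2.resize(np.clip(im[r0:r0+36,c0:c0+48].astype(float)*1.6,0,255).astype(np.uint8),None,fx=k,fy=k,interpolation=cv2.INTER_NEAREST)
def P(p): return tuple(int(v) for v in (proj(K,R,t,p)+.5-[c0,r0])*k)
b,th,a0,h0=[float(v)/1000 for v in sys.argv[4:8]]
# predicted plate box: centre slope coord a0, bottom height h0
for bb in(b-th/2,b+th/2):
    q=np.array([P(sl(a0-.028,bb,h0)),P(sl(a0+.028,bb,h0)),P(sl(a0+.028,bb,h0+.06)),P(sl(a0-.028,bb,h0+.06))]);cv2.polylines(A,[q],True,(0,255,0) if bb<b else (255,0,255),1)
for o in(-.06,0,.06):
    q=np.array([P(sl(-.031,o-.014)),P(sl(-.031,o+.014)),P(sl(.031,o+.014)),P(sl(.031,o-.014))]);cv2.polylines(A,[q],True,(255,0,0),1)
cv2.imwrite(sys.argv[3],A)
E
python3 z2.py 145 200 pics/o1.png 31 18 0 0
```

```text
(no output)
```

View pics/o1.png

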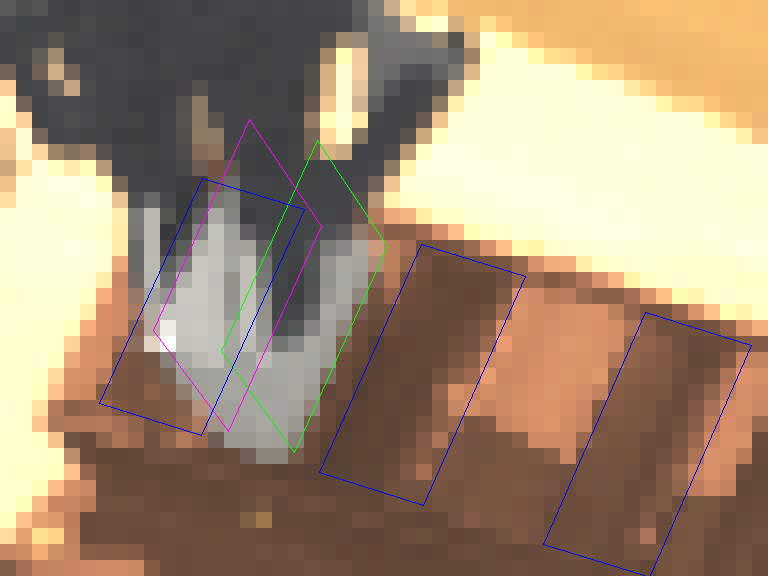

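```bash
python3 -m crank '[{"hand":0,"dx":-2,"dy":0,"dz":12,"roll":0},{"hand":0,"dx":-3,"dy":10,"dz":6,"roll":0},{"hand":0,"dx":0,"dy":10,"dz":0,"roll":0},{"hand":0,"dx":0,"dy":9,"dz":0,"roll":0},{"hand":0,"dx":0,"dy":0,"dz":0,"roll":0},{"hand":0,"dx":0,"dy":0,"dz":0,"roll":0}]' 60; python3 z2.py 145 190 pics/o2.png 60 18 0 10
```

```text
clock: 10.25
tool_pos: [0.531, 0.1763, 0.1055]
tool_rot: [[-0.001, -0.994, -0.109], [-0.001, -0.109, 0.994], [-1.0, 0.001, -0.0]]
force: [0.7, -0.0, -4.0]
opening: 0.196
```

View pics/o2.png

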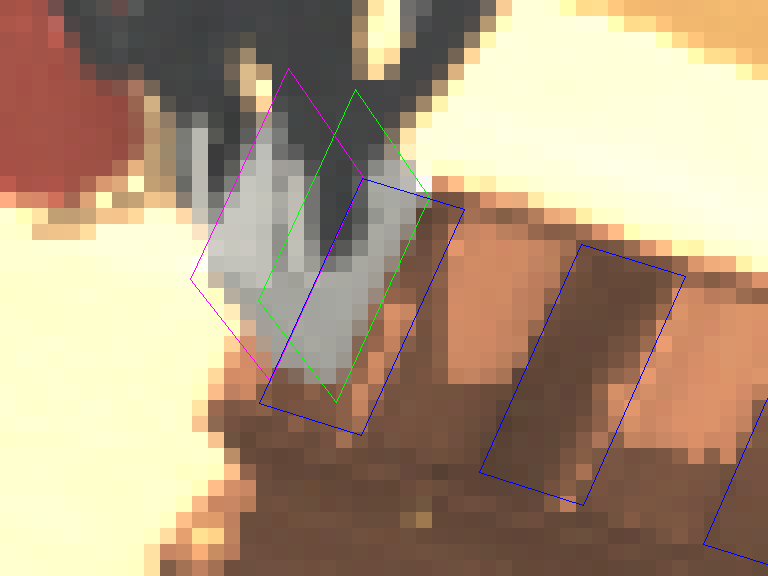

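```bash
python3 -m crank '[{"hand":0,"dx":-2.5,"dy":-0.5,"dz":-1.5,"roll":0},{"hand":0,"dx":3,"dy":0.3,"dz":-5,"roll":0},{"hand":0,"dx":3,"dy":0.3,"dz":-5,"roll":0},{"hand":0,"dx":3,"dy":0.3,"dz":-5,"roll":0},{"hand":0,"dx":0,"dy":0,"dz":0,"roll":0}]' 60; python3 -m crank '[{"hand":0,"dx":3,"dy":0.3,"dz":-5,"roll":0},{"hand":0,"dx":0,"dy":0,"dz":0,"roll":0}]' 60;  python3 z2.py 145 190 pics/o3.png 60 18 0 -10
```

```text
clock: 10.8
tool_pos: [0.538, 0.1762, 0.0889]
tool_rot: [[-0.001, -0.994, -0.108], [-0.0, -0.108, 0.994], [-1.0, 0.001, -0.0]]
force: [0.8, 0.4, -3.5]
opening: 0.19
clock: 11.0
tool_pos: [0.5412, 0.1775, 0.0843]
tool_rot: [[0.0, -0.994, -0.108], [0.001, -0.108, 0.994], [-1.0, -0.0, 0.001]]
force: [0.8, 4.1, -5.6]
opening: 0.199
```

View pics/o3.png

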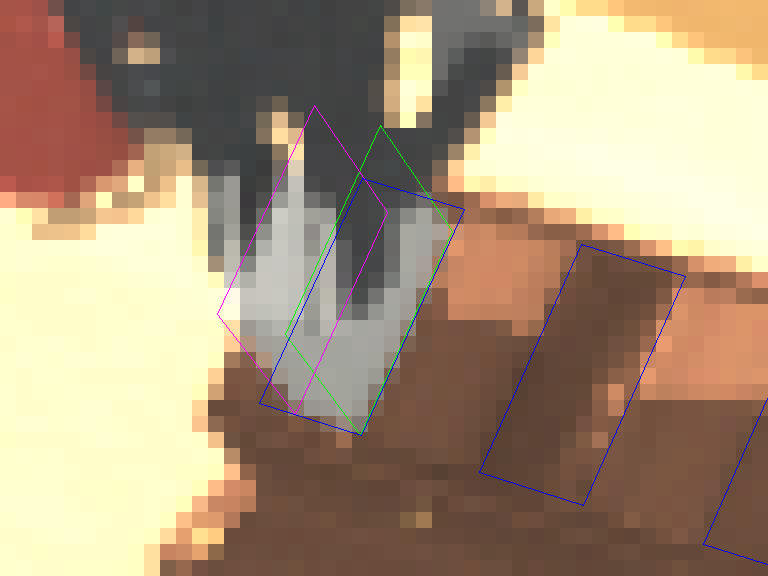

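```bash
python3 -m crank '[{"hand":0,"dx":3,"dy":2,"dz":-5,"roll":0},{"hand":0,"dx":0,"dy":0,"dz":0,"roll":0}]' 60; python3 -m crank '[{"hand":0,"dx":3,"dy":0.3,"dz":-5,"roll":0},{"hand":0,"dx":0,"dy":0,"dz":0,"roll":0}]' 60
```

```text
clock: 11.25
tool_pos: [0.544, 0.1786, 0.0792]
tool_rot: [[-0.0, -0.994, -0.108], [-0.001, -0.108, 0.994], [-1.0, 0.0, -0.001]]
force: [0.8, -0.4, -3.1]
opening: 0.196
clock: 11.45
tool_pos: [0.5469, 0.1788, 0.0742]
tool_rot: [[-0.0, -0.994, -0.108], [-0.0, -0.108, 0.994], [-1.0, 0.0, -0.0]]
force: [0.1, -0.6, -3.8]
opening: 0.194
```

Sliding freely. Now the final stretch.

```bash
python3 -m crank '[{"hand":0,"dx":2,"dy":0.3,"dz":-3.5,"roll":0},{"hand":0,"dx":0,"dy":0,"dz":0,"roll":0}]' 60; python3 -m crank '[{"hand":0,"dx":2,"dy":0.3,"dz":-3.5,"roll":0},{"hand":0,"dx":0,"dy":0,"dz":0,"roll":0}]' 60;python3 z2.py 145 190 pics/o4.png 60 18 0 -28
```

```text
clock: 11.65
tool_pos: [0.5489, 0.1792, 0.0709]
tool_rot: [[-0.0, -0.994, -0.108], [-0.0, -0.108, 0.994], [-1.0, 0.0, -0.0]]
force: [-0.3, -0.3, -4.1]
opening: 0.194
clock: 11.85
tool_pos: [0.5503, 0.1795, 0.0689]
tool_rot: [[-0.002, -0.994, -0.108], [-0.0, -0.108, 0.994], [-1.0, 0.002, -0.0]]
force: [-6.9, -2.9, 13.1]
opening: 0.202
```

View pics/o4.png

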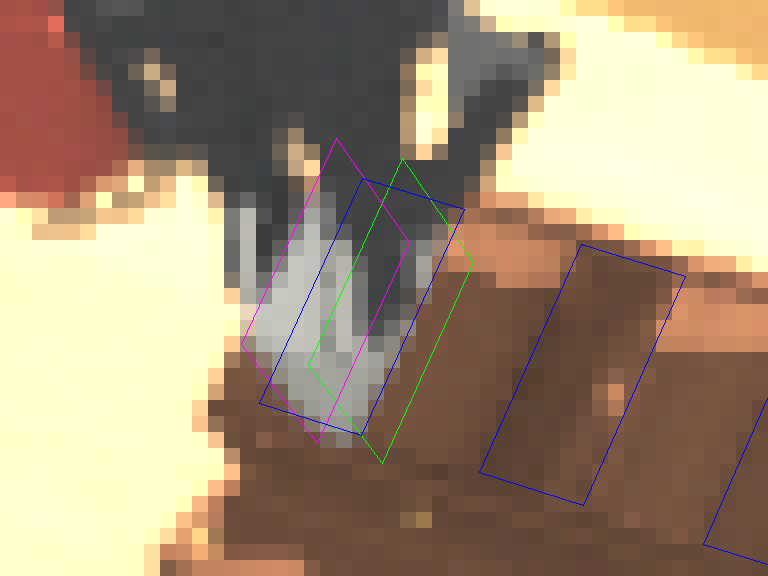

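```bash
python3 -m crank '[{"hand":26,"dx":0,"dy":0,"dz":0,"roll":0},{"hand":30,"dx":0,"dy":0,"dz":0,"roll":0},{"hand":34,"dx":0,"dy":0,"dz":3,"roll":0},{"hand":40,"dx":-5,"dy":0,"dz":30,"roll":0},{"hand":40,"dx":-5,"dy":-45,"dz":40,"roll":0},{"hand":40,"dx":0,"dy":-48,"dz":10,"roll":0},{"hand":40,"dx":0,"dy":-48,"dz":0,"roll":0},{"hand":40,"dx":0,"dy":-48,"dz":0,"roll":0}]' 60;python3 z2.py 145 190 pics/o5.png 60 18 0 -30; python3 snap.py s6
```

```text
clock: 12.7
tool_pos: [0.5422, -0.0032, 0.145]
tool_rot: [[0.002, -0.994, -0.109], [-0.0, -0.109, 0.994], [-1.0, -0.002, -0.0]]
force: [0.5, -0.2, -1.1]
opening: 0.467
```

View pics/o5.png

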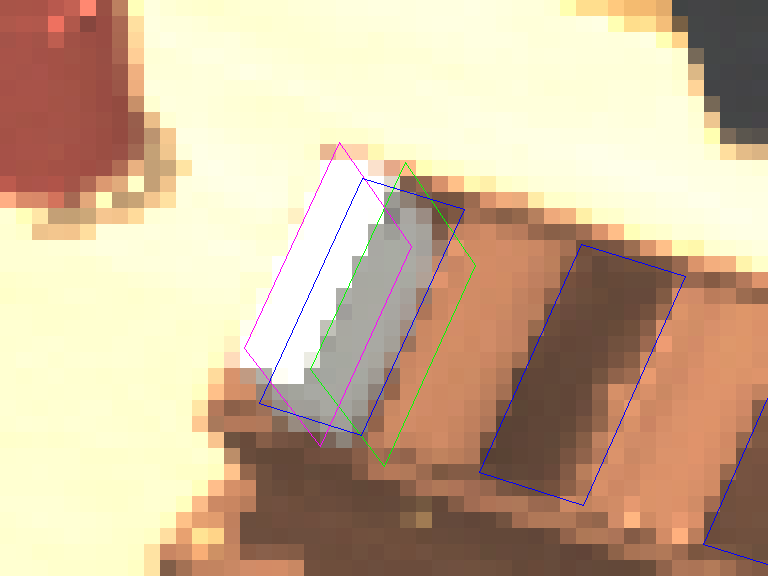

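View pics/s6_top.png

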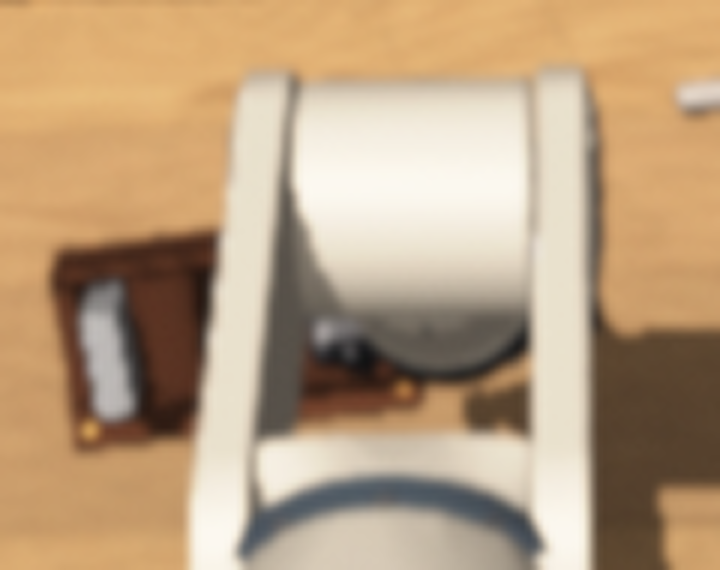

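The thick plate is home in the wide slot. Its top edge coincides with the fully-home overlay, at crop (340,143) to (245,365). Next is the middle plate, gripped 14 mm toward its near end so that pressing on the slope tilts it.

```bash
python3 -m crank '[{"hand":50,"dx":3,"dy":-48,"dz":0,"roll":0.06},{"hand":50,"dx":3,"dy":-48,"dz":0,"roll":0.06},{"hand":50,"dx":3,"dy":-48,"dz":0,"roll":0.068},{"hand":50,"dx":3,"dy":-48,"dz":0,"roll":0},{"hand":50,"dx":2,"dy":-48,"dz":0,"roll":0},{"hand":50,"dx":0,"dy":-4,"dz":0,"roll":0},{"hand":50,"dx":0,"dy":0,"dz":0,"roll":0}]' 40
```

```text
clock: 13.55
tool_pos: [0.556, -0.2457, 0.1436]
tool_rot: [[-0.0, -0.957, -0.29], [0.0, -0.29, 0.957], [-1.0, -0.0, 0.0]]
force: [0.3, 0.2, -0.5]
opening: 0.585
```

```bash
python3 -m crank '[{"hand":50,"dx":0,"dy":-2,"dz":-40,"roll":0},{"hand":50,"dx":0,"dy":0,"dz":-40,"roll":0},{"hand":50,"dx":0,"dy":0,"dz":-23,"roll":0},{"hand":50,"dx":0,"dy":0,"dz":0,"roll":0},{"hand":0,"dx":0,"dy":0,"dz":0,"roll":0},{"hand":0,"dx":0,"dy":0,"dz":0,"roll":0},{"hand":0,"dx":0,"dy":0,"dz":0,"roll":0},{"hand":0,"dx":0,"dy":0,"dz":0,"roll":0}]' 50
python3 -c "
from h import *
c=cam('scene');cv2.imwrite('pics/p3.png',cv2.resize(c[0][170:240,270:360],None,fx=8,fy=8));"
```

```text
clock: 14.35
tool_pos: [0.5571, -0.2477, 0.0429]
tool_rot: [[0.003, -0.956, -0.292], [-0.001, -0.292, 0.956], [-1.0, -0.003, -0.002]]
force: [1.0, 3.2, 7.7]
opening: 0.149
```

View pics/p3.png

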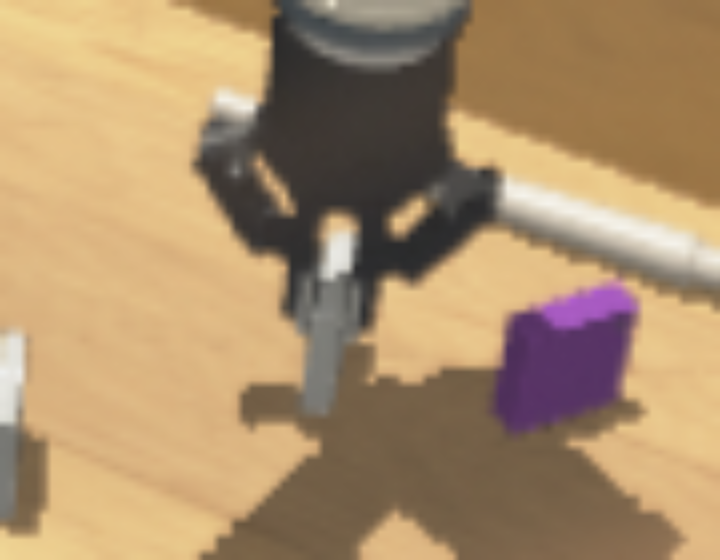

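```bash
python3 -m crank '[{"hand":0,"dx":0,"dy":0,"dz":45,"roll":0},{"hand":0,"dx":0,"dy":0,"dz":45,"roll":0},{"hand":0,"dx":0,"dy":10,"dz":45,"roll":-0.047},{"hand":0,"dx":0,"dy":48,"dz":0,"roll":-0.04},{"hand":0,"dx":0,"dy":48,"dz":0,"roll":-0.05},{"hand":0,"dx":0,"dy":48,"dz":0,"roll":-0.05},{"hand":0,"dx":0,"dy":48,"dz":0,"roll":0},{"hand":0,"dx":0,"dy":48,"dz":0,"roll":0},{"hand":0,"dx":1,"dy":48,"dz":0,"roll":0},{"hand":0,"dx":0,"dy":38,"dz":-20,"roll":0},{"hand":0,"dx":0,"dy":0,"dz":-10,"roll":0},{"hand":0,"dx":0,"dy":0,"dz":0,"roll":0}]' 50; python3 snap.py s7
```

```text
clock: 15.6
tool_pos: [0.5553, 0.089, 0.1448]
tool_rot: [[-0.003, -0.994, -0.111], [-0.001, -0.111, 0.994], [-1.0, 0.003, -0.0]]
force: [-0.7, -0.2, -3.5]
opening: 0.147
```

View pics/s7_scene.png

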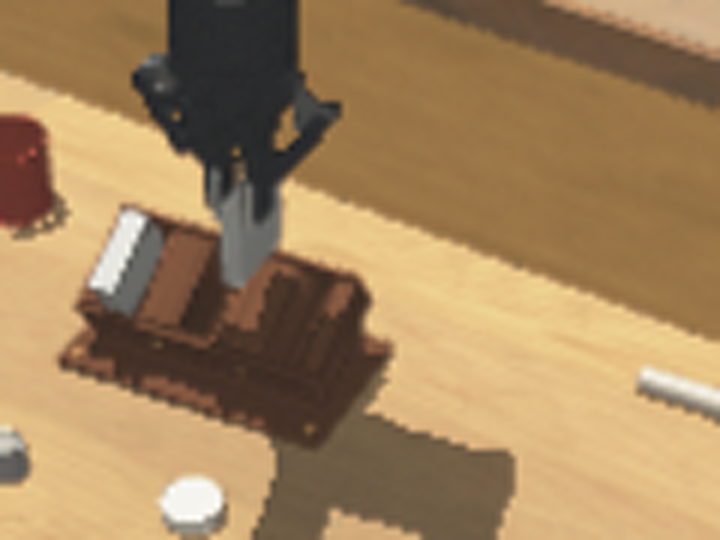

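```bash
python3 -m crank '[{"hand":0,"dx":3,"dy":0,"dz":-12,"roll":0},{"hand":0,"dx":0,"dy":0,"dz":-8,"roll":0},{"hand":0,"dx":0,"dy":0,"dz":-4,"roll":0},{"hand":0,"dx":0,"dy":0,"dz":0,"roll":0}]' 35
python3 -m crank '[{"hand":0,"dx":-1,"dy":0,"dz":-3,"roll":0},{"hand":0,"dx":0,"dy":0,"dz":0,"roll":0}]' 35
```

```text
clock: 16.1
tool_pos: [0.5595, 0.0876, 0.1218]
tool_rot: [[-0.001, -0.994, -0.108], [-0.0, -0.108, 0.994], [-1.0, 0.001, -0.0]]
force: [-2.1, -0.6, 1.6]
opening: 0.149
clock: 16.3
tool_pos: [0.5585, 0.0878, 0.12]
tool_rot: [[-0.0, -0.994, -0.108], [-0.0, -0.108, 0.994], [-1.0, 0.0, -0.0]]
force: [-7.3, -2.0, 14.4]
opening: 0.154
```

Contact came at the expected height (TCP z ≈ 0.121). Now the tilting arc.

```bash
python3 -m crank '[{"hand":0,"dx":-4.4,"dy":-0.5,"dz":-3.8,"roll":0},{"hand":0,"dx":-4,"dy":-0.4,"dz":-4.1,"roll":0},{"hand":0,"dx":0,"dy":0,"dz":0,"roll":0}]' 35
python3 -m crank '[{"hand":0,"dx":-3.7,"dy":-0.4,"dz":-4.5,"roll":0},{"hand":0,"dx":0,"dy":0,"dz":0,"roll":0}]' 35; python3 z2.py 140 210 pics/o6.png -30 14 0 0
```

```text
clock: 16.6
tool_pos: [0.5502, 0.0869, 0.1118]
tool_rot: [[0.001, -0.994, -0.108], [-0.0, -0.108, 0.994], [-1.0, -0.001, -0.0]]
force: [-5.0, -2.0, 10.3]
opening: 0.145
clock: 16.8
tool_pos: [0.5465, 0.0865, 0.1071]
tool_rot: [[0.0, -0.994, -0.108], [-0.0, -0.108, 0.994], [-1.0, -0.0, -0.0]]
force: [-4.5, -2.6, 9.4]
opening: 0.15
```

View pics/o6.png

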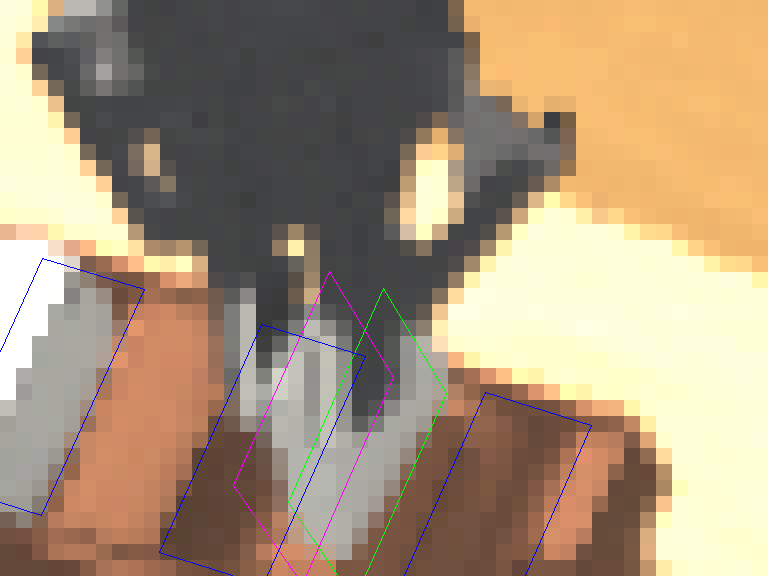

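```bash
python3 -m crank '[{"hand":0,"dx":-3.2,"dy":-0.3,"dz":-4.8,"roll":0},{"hand":0,"dx":-2.8,"dy":-0.3,"dz":-5,"roll":0},{"hand":0,"dx":0,"dy":0,"dz":0,"roll":0}]' 35
python3 -m crank '[{"hand":0,"dx":-2.2,"dy":-0.2,"dz":-4,"roll":0},{"hand":0,"dx":0,"dy":0,"dz":0,"roll":0}]' 35
python3 -m crank '[{"hand":0,"dx":-1,"dy":0,"dz":-3,"roll":0},{"hand":0,"dx":0,"dy":0,"dz":0,"roll":0}]' 35; python3 z2.py 150 210 pics/o7.png -30 14 0 0
```

```text
clock: 17.15
tool_pos: [0.54, 0.0858, 0.0969]
tool_rot: [[-0.001, -0.994, -0.108], [-0.0, -0.108, 0.994], [-1.0, 0.001, -0.0]]
force: [-4.5, -1.5, 7.3]
opening: 0.146
clock: 17.35
tool_pos: [0.5381, 0.0856, 0.093]
tool_rot: [[-0.0, -0.994, -0.108], [-0.0, -0.108, 0.994], [-1.0, 0.0, -0.0]]
force: [-4.2, -1.6, 5.3]
opening: 0.152
clock: 17.55
tool_pos: [0.5372, 0.0854, 0.0909]
tool_rot: [[-0.0, -0.994, -0.109], [-0.001, -0.109, 0.994], [-1.0, 0.0, -0.001]]
force: [-8.2, -4.1, 18.5]
opening: 0.149
```

View pics/o7.png

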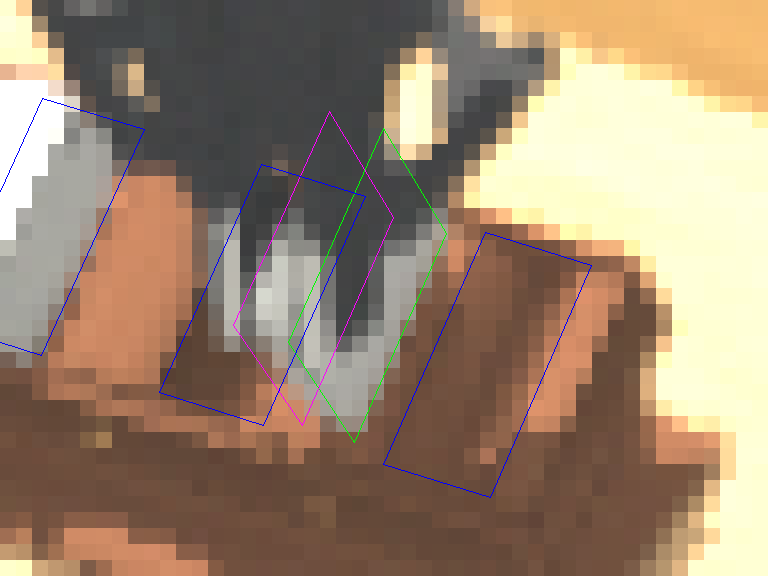

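```bash
python3 -m crank '[{"hand":0,"dx":0,"dy":0,"dz":-2,"roll":0},{"hand":0,"dx":0,"dy":0,"dz":0,"roll":0}]' 35
python3 -m crank '[{"hand":0,"dx":-5,"dy":0,"dz":10,"roll":0},{"hand":0,"dx":-2,"dy":10,"dz":6,"roll":0},{"hand":0,"dx":-1,"dy":10,"dz":0,"roll":0},{"hand":0,"dx":0,"dy":10,"dz":0,"roll":0},{"hand":0,"dx":0,"dy":0,"dz":0,"roll":0},{"hand":0,"dx":0,"dy":0,"dz":0,"roll":0}]' 60; python3 z2.py 150 205 pics/o8.png 0 14 0 10
```

```text
clock: 17.8
tool_pos: [0.5371, 0.0854, 0.0907]
tool_rot: [[-0.001, -0.994, -0.108], [-0.001, -0.108, 0.994], [-1.0, 0.001, -0.001]]
force: [-16.6, -5.6, 40.3]
opening: 0.148
clock: 18.4
tool_pos: [0.5291, 0.1168, 0.1031]
tool_rot: [[-0.001, -0.994, -0.11], [-0.0, -0.11, 0.994], [-1.0, 0.001, -0.0]]
force: [-0.5, -0.2, -3.1]
opening: 0.148
```

View pics/o8.png

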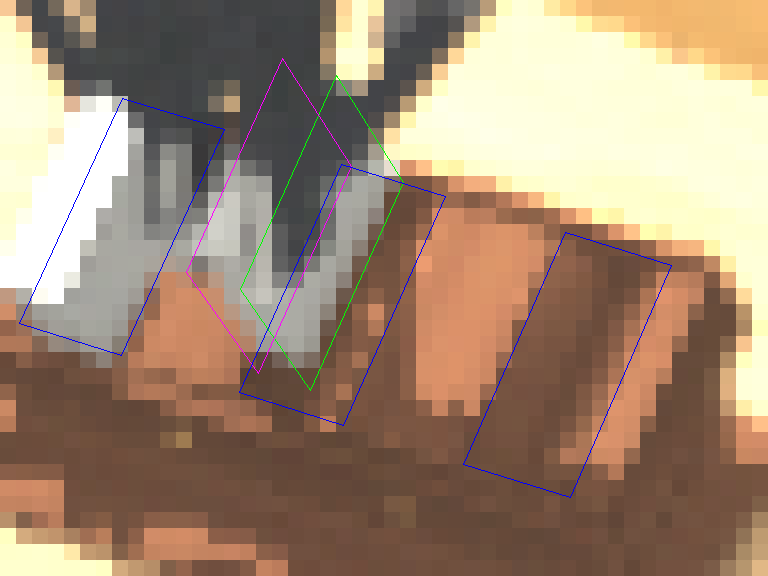

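```bash
python3 -m crank '[{"hand":0,"dx":-2.5,"dy":-0.3,"dz":-1.5,"roll":0},{"hand":0,"dx":3,"dy":0.3,"dz":-5,"roll":0},{"hand":0,"dx":3,"dy":0.3,"dz":-5,"roll":0},{"hand":0,"dx":3,"dy":0.3,"dz":-5,"roll":0},{"hand":0,"dx":0,"dy":0,"dz":0,"roll":0}]' 60; python3 -m crank '[{"hand":0,"dx":3,"dy":0.3,"dz":-5,"roll":0},{"hand":0,"dx":0,"dy":0,"dz":0,"roll":0}]' 60;  python3 -m crank '[{"hand":0,"dx":2,"dy":0.2,"dz":-3.5,"roll":0},{"hand":0,"dx":0,"dy":0,"dz":0,"roll":0}]' 60; python3 z2.py 150 205 pics/o9.png 0 14 0 -15
```

```text
clock: 18.95
tool_pos: [0.536, 0.1167, 0.0863]
tool_rot: [[-0.001, -0.994, -0.109], [-0.0, -0.109, 0.994], [-1.0, 0.001, -0.0]]
force: [-0.2, -0.2, -3.5]
opening: 0.15
clock: 19.15
tool_pos: [0.5389, 0.1171, 0.0816]
tool_rot: [[-0.001, -0.994, -0.109], [-0.0, -0.109, 0.994], [-1.0, 0.001, -0.0]]
force: [0.3, 0.0, -4.0]
opening: 0.144
clock: 19.35
tool_pos: [0.5408, 0.1174, 0.0783]
tool_rot: [[-0.0, -0.994, -0.109], [-0.0, -0.109, 0.994], [-1.0, 0.0, -0.0]]
force: [-0.3, 0.4, -5.2]
opening: 0.153
```

View pics/o9.png

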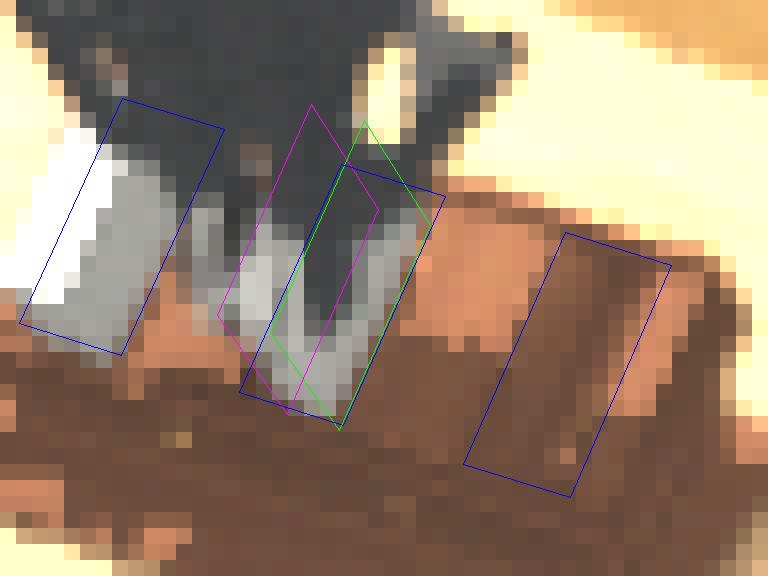

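```bash
python3 -m crank '[{"hand":0,"dx":2.5,"dy":0.3,"dz":-4.3,"roll":0},{"hand":0,"dx":0,"dy":0,"dz":0,"roll":0}]' 60; python3 -m crank '[{"hand":0,"dx":2.5,"dy":0.2,"dz":-4.3,"roll":0},{"hand":0,"dx":0,"dy":0,"dz":0,"roll":0}]' 60;  python3 -m crank '[{"hand":0,"dx":2,"dy":0.2,"dz":-3.5,"roll":0},{"hand":0,"dx":0,"dy":0,"dz":0,"roll":0}]' 60;python3 -m crank '[{"hand":0,"dx":1,"dy":0.1,"dz":-2,"roll":0},{"hand":0,"dx":0,"dy":0,"dz":0,"roll":0}]' 60
```

```text
clock: 19.6
tool_pos: [0.5434, 0.1177, 0.0739]
tool_rot: [[-0.0, -0.994, -0.109], [-0.0, -0.109, 0.994], [-1.0, 0.0, -0.0]]
force: [-0.1, -0.9, -5.2]
opening: 0.148
clock: 19.8
tool_pos: [0.5459, 0.1179, 0.0695]
tool_rot: [[-0.001, -0.994, -0.109], [-0.0, -0.109, 0.994], [-1.0, 0.001, -0.0]]
force: [-1.3, -0.5, -6.0]
opening: 0.148
clock: 20.0
tool_pos: [0.5478, 0.1181, 0.0661]
tool_rot: [[-0.001, -0.994, -0.109], [-0.0, -0.109, 0.994], [-1.0, 0.001, 0.0]]
force: [-2.5, 0.9, -5.7]
opening: 0.155
clock: 20.2
tool_pos: [0.5482, 0.1181, 0.0648]
tool_rot: [[-0.002, -0.994, -0.109], [-0.0, -0.109, 0.994], [-1.0, 0.002, -0.0]]
force: [-7.1, 0.1, 3.0]
opening: 0.151
```

```bash
python3 -m crank '[{"hand":20,"dx":0,"dy":0,"dz":0,"roll":0},{"hand":26,"dx":0,"dy":0,"dz":0,"roll":0},{"hand":30,"dx":0,"dy":0,"dz":3,"roll":0},{"hand":34,"dx":-5,"dy":0,"dz":30,"roll":0},{"hand":40,"dx":-5,"dy":-25,"dz":40,"roll":0},{"hand":40,"dx":-10,"dy":-48,"dz":0,"roll":0},{"hand":40,"dx":-10,"dy":-48,"dz":0,"roll":0},{"hand":40,"dx":-10,"dy":-48,"dz":0,"roll":0}]' 60;python3 z2.py 150 200 pics/o10.png 0 14 0 -30; python3 snap.py s8
```

```text
clock: 21.0
tool_pos: [0.5093, -0.0523, 0.1387]
tool_rot: [[0.003, -0.994, -0.11], [-0.0, -0.11, 0.994], [-1.0, -0.003, -0.001]]
force: [0.9, 0.0, 0.3]
opening: 0.468
```

View pics/o10.png

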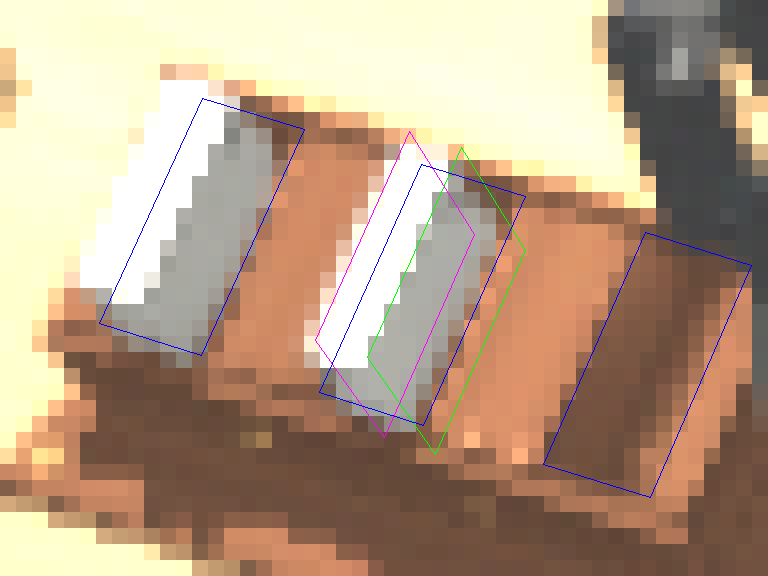

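```bash
python3 -m crank '[{"hand":50,"dx":-27,"dy":-36,"dz":0,"roll":0.12},{"hand":50,"dx":-27,"dy":-36,"dz":0,"roll":0.12},{"hand":50,"dx":-27,"dy":-36,"dz":0,"roll":0.113},{"hand":50,"dx":0,"dy":0,"dz":0,"roll":0},{"hand":50,"dx":0,"dy":0,"dz":0,"roll":0}]' 40
python3 - <<'E'
from h import *
import pickle
from meas import plates
d={"scene":cam("scene")}; plates(d,("scene",))
E
```

```text
clock: 21.65
tool_pos: [0.4285, -0.1589, 0.138]
tool_rot: [[0.001, -0.896, -0.444], [-0.0, -0.444, 0.896], [-1.0, -0.001, -0.001]]
force: [0.7, 0.1, 0.3]
opening: 0.581
scene [86.  78.8] 166 [0.7914 1.1192 0.06  ] yaw 48.0 LxW mm [675.4  18.7]
scene [73.5 62.5] 10 [0.8836 1.3141 0.06  ] yaw -89.3 LxW mm [47.5 17.6]
scene [90.6 89.5] 37 [0.7269 1.0171 0.06  ] yaw 47.5 LxW mm [295.3   8.8]
scene [22.1 81.7] 26 [0.6014 1.361  0.06  ] yaw 88.6 LxW mm [70.2 21. ]
scene [70.1 91.6] 42 [0.66   1.0839 0.06  ] yaw 54.7 LxW mm [73.2 26.2]
scene [ 73.8 109.9] 9 [0.5553 0.9395 0.06  ] yaw 52.3 LxW mm [36.3 16.2]
scene [ 86.6 138.1] 9 [0.431  0.7221 0.06  ] yaw 65.6 LxW mm [30.2 13.1]
scene [ 89.9 148.6] 28 [0.3866 0.6547 0.06  ] yaw 53.2 LxW mm [62.3 16.4]
scene [155.8 149.3] 107 [0.5243 0.4285 0.06  ] yaw -81.9 LxW mm [53.9 51.8]
scene [ 74.1 153.4] 17 [0.3312 0.6833 0.06  ] yaw 32.2 LxW mm [43.4 17.3]
scene [209.3 161.3] 57 [0.5754 0.2011 0.06  ] yaw 20.4 LxW mm [83.6 17.2]
scene [ 91.7 162.8] 9 [0.3255 0.5791 0.06  ] yaw 50.2 LxW mm [55.6  5.7]
scene [223.3 165.8] 47 [0.5815 0.1393 0.06  ] yaw 19.8 LxW mm [82.6 13.7]
scene [ 88.4 191.9] 252 [0.2003 0.4613 0.06  ] yaw 46.4 LxW mm [294.5  27.9]
scene [336.3 195.1] 284 [ 0.6582 -0.2977  0.06  ] yaw -85.6 LxW mm [272.   19.7]
scene [190.6 193.1] 14 [0.3895 0.1485 0.06  ] yaw -79.9 LxW mm [20.5 13. ]
scene [221.4 203.1] 60 [0.4055 0.0258 0.06  ] yaw 22.0 LxW mm [32.9 31.3]
scene [271.  215.8] 24 [ 0.4432 -0.1524  0.06  ] yaw 27.2 LxW mm [39.8  9.6]
```

```bash
python3 -m crank '[{"hand":50,"dx":0,"dy":-1.5,"dz":-40,"roll":0},{"hand":50,"dx":0,"dy":0,"dz":-40,"roll":0},{"hand":50,"dx":0,"dy":0,"dz":-17,"roll":0},{"hand":50,"dx":0,"dy":0,"dz":0,"roll":0},{"hand":0,"dx":0,"dy":0,"dz":0,"roll":0},{"hand":0,"dx":0,"dy":0,"dz":0,"roll":0},{"hand":0,"dx":0,"dy":0,"dz":0,"roll":0},{"hand":0,"dx":0,"dy":0,"dz":0,"roll":0},{"hand":0,"dx":0,"dy":0,"dz":0,"roll":0}]' 50
python3 -c "
from h import *
c=cam('scene');cv2.imwrite('pics/p4.png',cv2.resize(c[0][180:250,235:315],None,fx=8,fy=8));"
```

```text
clock: 22.6
tool_pos: [0.4291, -0.1604, 0.0419]
tool_rot: [[0.003, -0.895, -0.445], [-0.0, -0.445, 0.895], [-1.0, -0.002, -0.002]]
force: [0.7, 3.6, 6.6]
opening: 0.103
```

View pics/p4.png

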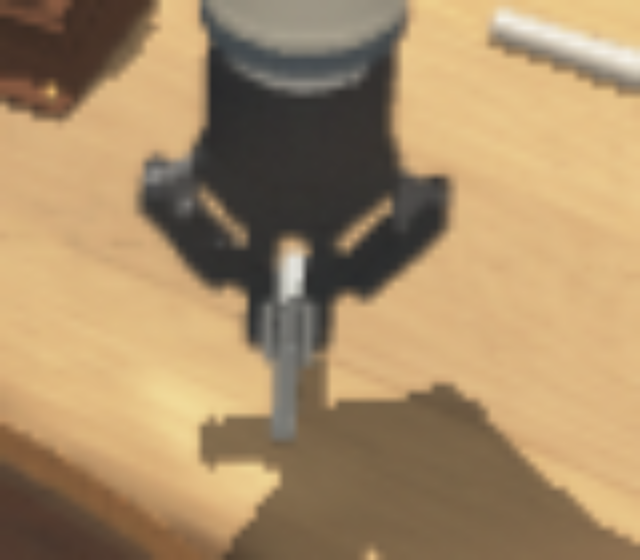

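```bash
python3 -m crank '[{"hand":0,"dx":0,"dy":0,"dz":45,"roll":0},{"hand":0,"dx":0,"dy":0,"dz":45,"roll":0},{"hand":0,"dx":0,"dy":0,"dz":45,"roll":0},{"hand":0,"dx":22,"dy":41,"dz":0,"roll":-0.06},{"hand":0,"dx":22,"dy":41,"dz":0,"roll":-0.06},{"hand":0,"dx":22,"dy":41,"dz":0,"roll":-0.06},{"hand":0,"dx":22,"dy":41,"dz":0,"roll":-0.06},{"hand":0,"dx":22,"dy":41,"dz":0,"roll":-0.06},{"hand":0,"dx":20,"dy":40,"dz":0,"roll":-0.053},{"hand":0,"dx":0,"dy":0,"dz":-30,"roll":0},{"hand":0,"dx":0,"dy":0,"dz":0,"roll":0}]' 50; python3 snap.py s9
```

```text
clock: 23.75
tool_pos: [0.5557, 0.0855, 0.1431]
tool_rot: [[-0.005, -0.994, -0.111], [-0.001, -0.111, 0.994], [-1.0, 0.005, -0.0]]
force: [-0.4, -0.6, -2.3]
opening: 0.101
```

View pics/s9_scene.png

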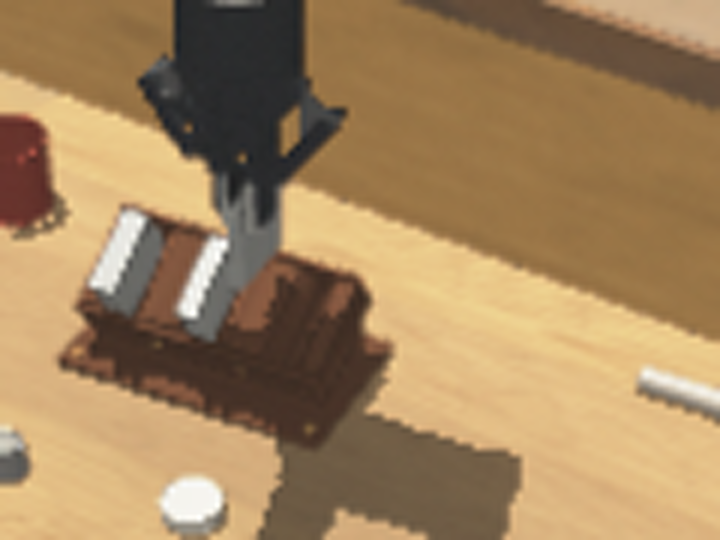

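```bash
python3 -m crank '[{"hand":0,"dx":3,"dy":-1,"dz":-12,"roll":0},{"hand":0,"dx":0,"dy":0,"dz":-8,"roll":0},{"hand":0,"dx":0,"dy":0,"dz":-3,"roll":0},{"hand":0,"dx":0,"dy":0,"dz":0,"roll":0}]' 35
python3 -m crank '[{"hand":0,"dx":-1,"dy":0,"dz":-3,"roll":0},{"hand":0,"dx":0,"dy":0,"dz":0,"roll":0}]' 35
```

```text
clock: 24.25
tool_pos: [0.5605, 0.0832, 0.1221]
tool_rot: [[-0.001, -0.994, -0.108], [-0.0, -0.108, 0.994], [-1.0, 0.001, -0.0]]
force: [0.5, -0.2, -2.6]
opening: 0.1
clock: 24.45
tool_pos: [0.5604, 0.0836, 0.1202]
tool_rot: [[0.001, -0.994, -0.109], [0.0, -0.109, 0.994], [-1.0, -0.001, -0.0]]
force: [-1.7, -2.0, 2.6]
opening: 0.1
```

```bash
python3 -m crank '[{"hand":0,"dx":-4,"dy":-0.5,"dz":-4,"roll":0},{"hand":0,"dx":-4.4,"dy":-0.5,"dz":-4,"roll":0},{"hand":0,"dx":-4,"dy":-0.4,"dz":-4.1,"roll":0},{"hand":0,"dx":0,"dy":0,"dz":0,"roll":0}]' 35
python3 -m crank '[{"hand":0,"dx":-3.7,"dy":-0.4,"dz":-4.5,"roll":0},{"hand":0,"dx":-3.2,"dy":-0.3,"dz":-4.8,"roll":0},{"hand":0,"dx":0,"dy":0,"dz":0,"roll":0}]' 35;python3 z2.py 145 210 pics/o11.png -34 10 0 0
```

```text
clock: 24.85
tool_pos: [0.5479, 0.0824, 0.1085]
tool_rot: [[0.002, -0.994, -0.109], [0.0, -0.109, 0.994], [-1.0, -0.002, 0.0]]
force: [-3.7, -0.4, 8.4]
opening: 0.102
clock: 25.15
tool_pos: [0.5406, 0.0816, 0.0989]
tool_rot: [[0.001, -0.994, -0.109], [0.0, -0.109, 0.994], [-1.0, -0.001, 0.0]]
force: [-3.6, -0.1, 6.8]
opening: 0.105
```

View pics/o11.png

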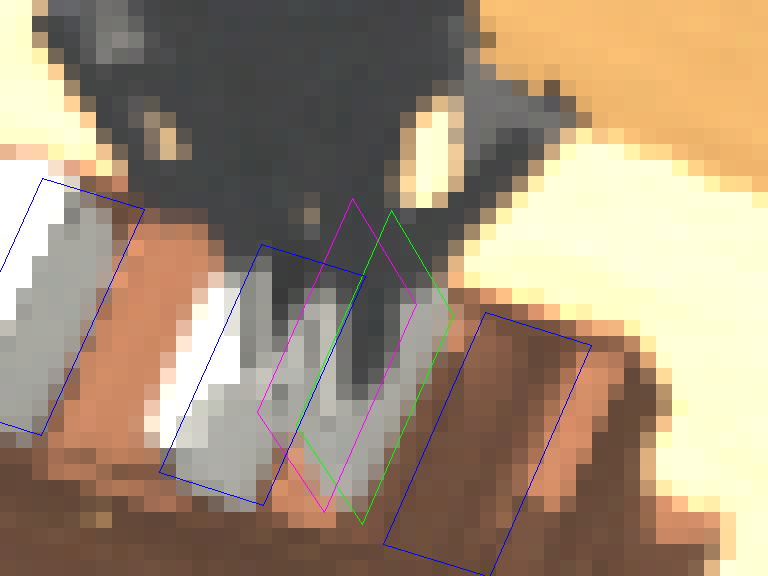

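```bash
python3 -m crank '[{"hand":0,"dx":-2.8,"dy":-0.3,"dz":-5,"roll":0},{"hand":0,"dx":0,"dy":0,"dz":0,"roll":0}]' 35
python3 -m crank '[{"hand":0,"dx":-1,"dy":-0.1,"dz":-3,"roll":0},{"hand":0,"dx":0,"dy":0,"dz":0,"roll":0}]' 35
python3 -m crank '[{"hand":0,"dx":0,"dy":0,"dz":-2,"roll":0},{"hand":0,"dx":0,"dy":0,"dz":0,"roll":0}]' 35; python3 z2.py 145 210 pics/o12.png -34 10 0 0
```

```text
clock: 25.4
tool_pos: [0.5376, 0.0813, 0.0938]
tool_rot: [[0.0, -0.994, -0.109], [0.0, -0.109, 0.994], [-1.0, -0.0, 0.0]]
force: [-4.6, -0.8, 7.9]
opening: 0.101
clock: 25.6
tool_pos: [0.5361, 0.0812, 0.0908]
tool_rot: [[-0.001, -0.994, -0.109], [-0.0, -0.109, 0.994], [-1.0, 0.001, 0.0]]
force: [-6.9, -0.0, 8.6]
opening: 0.102
clock: 25.8
tool_pos: [0.5354, 0.0811, 0.0893]
tool_rot: [[-0.002, -0.994, -0.109], [-0.0, -0.109, 0.994], [-1.0, 0.002, 0.0]]
force: [-10.8, -0.3, 15.8]
opening: 0.105
```

View pics/o12.png

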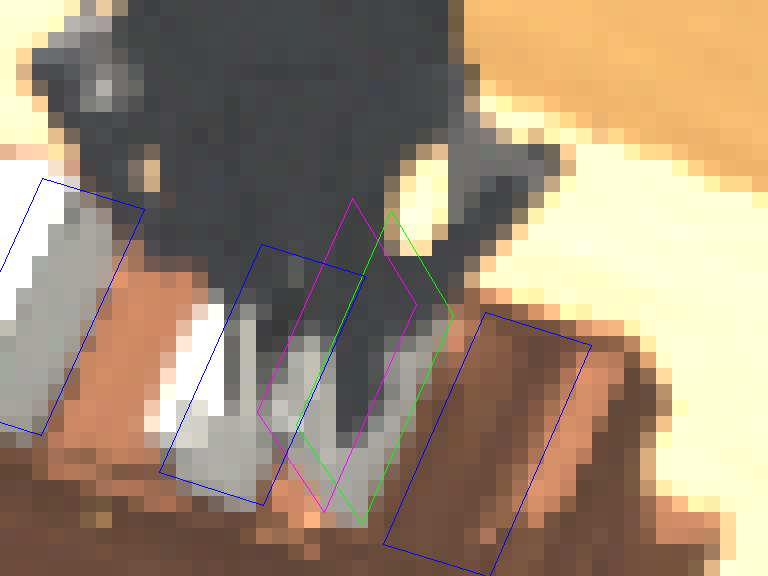

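```bash
python3 -m crank '[{"hand":0,"dx":-0.5,"dy":0,"dz":-2,"roll":0},{"hand":0,"dx":0,"dy":0,"dz":0,"roll":0}]' 35
python3 -m crank '[{"hand":0,"dx":-5,"dy":0,"dz":12,"roll":0},{"hand":0,"dx":-2,"dy":-8,"dz":6,"roll":0},{"hand":0,"dx":4,"dy":-9,"dz":0,"roll":0},{"hand":0,"dx":2,"dy":-8,"dz":0,"roll":0},{"hand":0,"dx":0,"dy":0,"dz":0,"roll":0},{"hand":0,"dx":0,"dy":0,"dz":0,"roll":0}]' 60; python3 z2.py 150 215 pics/o13.png -60 10 0 10
```

```text
clock: 26.05
tool_pos: [0.5354, 0.0812, 0.0891]
tool_rot: [[-0.001, -0.994, -0.109], [-0.0, -0.109, 0.994], [-1.0, 0.001, 0.0]]
force: [-17.2, -1.2, 37.2]
opening: 0.103
clock: 26.65
tool_pos: [0.5352, 0.0557, 0.1036]
tool_rot: [[-0.001, -0.994, -0.108], [0.0, -0.108, 0.994], [-1.0, 0.001, 0.0]]
force: [1.0, -0.3, -3.4]
opening: 0.098
```

View pics/o13.png

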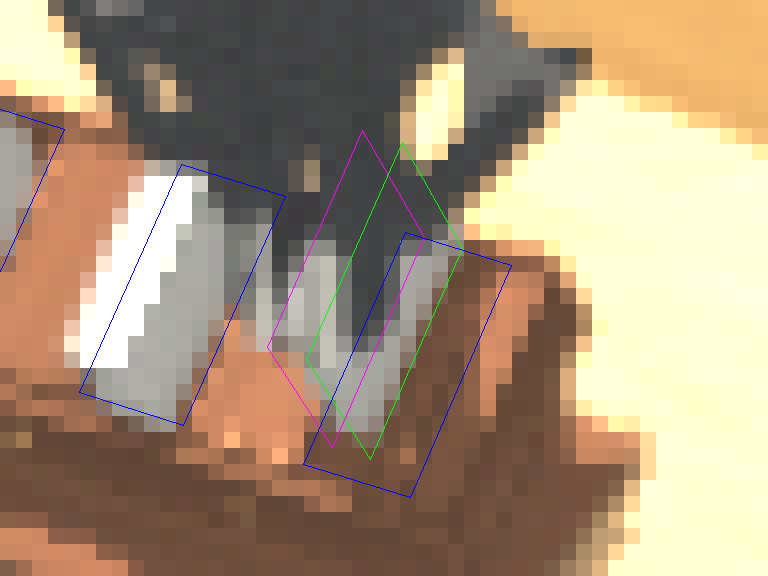

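```bash
python3 -m crank '[{"hand":0,"dx":-3.5,"dy":0.8,"dz":-2,"roll":0},{"hand":0,"dx":3,"dy":0.3,"dz":-5,"roll":0},{"hand":0,"dx":3,"dy":0.3,"dz":-5,"roll":0},{"hand":0,"dx":3,"dy":0.3,"dz":-5,"roll":0},{"hand":0,"dx":0,"dy":0,"dz":0,"roll":0}]' 60; python3 -m crank '[{"hand":0,"dx":3,"dy":0.3,"dz":-5,"roll":0},{"hand":0,"dx":0,"dy":0,"dz":0,"roll":0}]' 60;  python3 -m crank '[{"hand":0,"dx":2,"dy":0.2,"dz":-3.5,"roll":0},{"hand":0,"dx":0,"dy":0,"dz":0,"roll":0}]' 60; python3 z2.py 150 215 pics/o14.png -60 10 0 -15
```

```text
clock: 27.2
tool_pos: [0.5409, 0.058, 0.0863]
tool_rot: [[-0.001, -0.994, -0.109], [-0.0, -0.109, 0.994], [-1.0, 0.001, -0.0]]
force: [-0.1, -0.8, -2.5]
opening: 0.104
clock: 27.4
tool_pos: [0.544, 0.0582, 0.0817]
tool_rot: [[-0.0, -0.994, -0.109], [-0.0, -0.109, 0.994], [-1.0, 0.0, -0.0]]
force: [0.6, 0.2, -2.0]
opening: 0.099
clock: 27.6
tool_pos: [0.5459, 0.0584, 0.0784]
tool_rot: [[-0.0, -0.994, -0.109], [-0.0, -0.109, 0.994], [-1.0, 0.0, -0.0]]
force: [0.6, 0.3, -2.0]
opening: 0.104
```

View pics/o14.png

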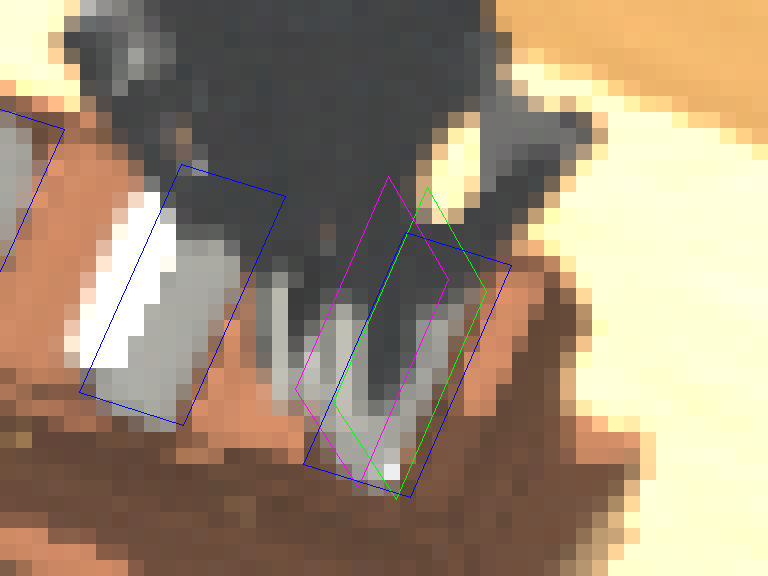

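```bash
python3 -m crank '[{"hand":0,"dx":2,"dy":0.3,"dz":-4.3,"roll":0},{"hand":0,"dx":0,"dy":0,"dz":0,"roll":0}]' 60; python3 -m crank '[{"hand":0,"dx":2.3,"dy":0.2,"dz":-4.3,"roll":0},{"hand":0,"dx":0,"dy":0,"dz":0,"roll":0}]' 60;  python3 -m crank '[{"hand":0,"dx":2,"dy":0.2,"dz":-3.7,"roll":0},{"hand":0,"dx":0,"dy":0,"dz":0,"roll":0}]' 60;python3 -m crank '[{"hand":0,"dx":1.2,"dy":0.1,"dz":-2.5,"roll":0},{"hand":0,"dx":0,"dy":0,"dz":0,"roll":0}]' 60
```

```text
clock: 27.85
tool_pos: [0.5478, 0.0587, 0.074]
tool_rot: [[-0.0, -0.994, -0.109], [-0.0, -0.109, 0.994], [-1.0, 0.0, 0.0]]
force: [0.6, 0.2, -2.2]
opening: 0.099
clock: 28.05
tool_pos: [0.5502, 0.0589, 0.0697]
tool_rot: [[-0.0, -0.994, -0.109], [-0.0, -0.109, 0.994], [-1.0, 0.0, -0.0]]
force: [0.2, 0.3, -1.9]
opening: 0.101
clock: 28.25
tool_pos: [0.5521, 0.0591, 0.066]
tool_rot: [[-0.0, -0.994, -0.109], [-0.0, -0.109, 0.994], [-1.0, 0.0, -0.0]]
force: [1.1, 0.0, -2.3]
opening: 0.098
clock: 28.45
tool_pos: [0.5533, 0.0591, 0.0638]
tool_rot: [[-0.0, -0.994, -0.109], [-0.0, -0.109, 0.994], [-1.0, 0.0, -0.0]]
force: [-0.3, 0.1, 0.0]
opening: 0.1
```

Just touching the floor. I release and back off to check all three.

```bash
python3 -m crank '[{"hand":16,"dx":0,"dy":0,"dz":0,"roll":0},{"hand":22,"dx":0,"dy":0,"dz":0,"roll":0},{"hand":28,"dx":0,"dy":0,"dz":3,"roll":0},{"hand":30,"dx":-5,"dy":0,"dz":30,"roll":0},{"hand":30,"dx":-5,"dy":-20,"dz":40,"roll":0},{"hand":30,"dx":-10,"dy":-48,"dz":10,"roll":0},{"hand":30,"dx":-10,"dy":-48,"dz":0,"roll":0},{"hand":30,"dx":-10,"dy":-48,"dz":0,"roll":0},{"hand":30,"dx":-10,"dy":-48,"dz":0,"roll":0},{"hand":30,"dx":-10,"dy":-48,"dz":0,"roll":0}]' 60;python3 z2.py 150 207 pics/o15.png -60 10 -2 -30; python3 snap.py s10
```

```text
clock: 29.45
tool_pos: [0.4929, -0.2027, 0.1476]
tool_rot: [[0.001, -0.994, -0.109], [-0.0, -0.109, 0.994], [-1.0, -0.001, -0.001]]
force: [1.9, -0.5, -0.1]
opening: 0.35
```

View pics/o15.png

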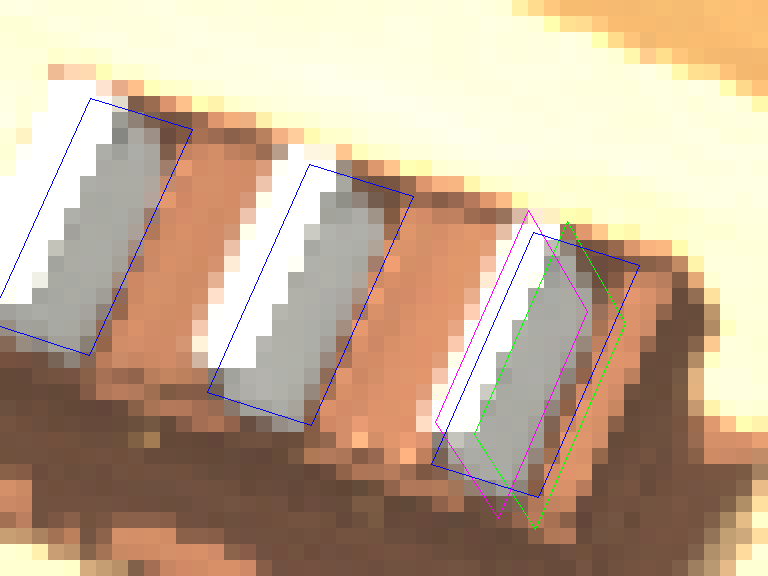

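View pics/s10_top.png

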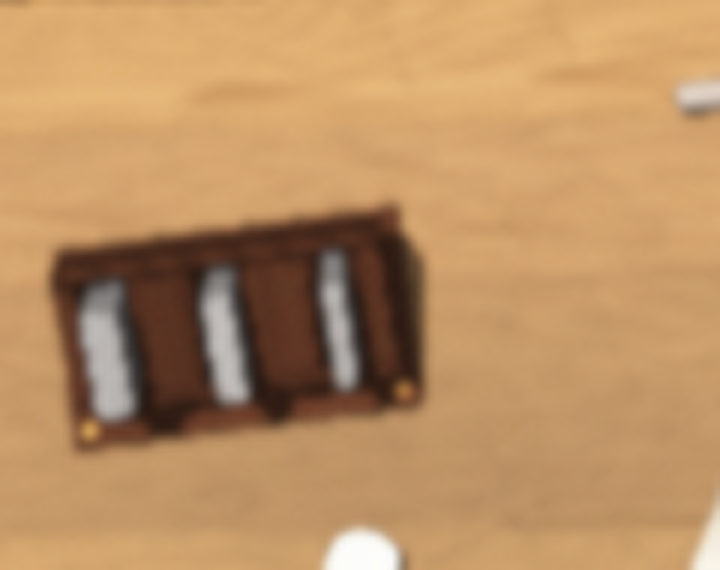

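View pics/s10_scene.png

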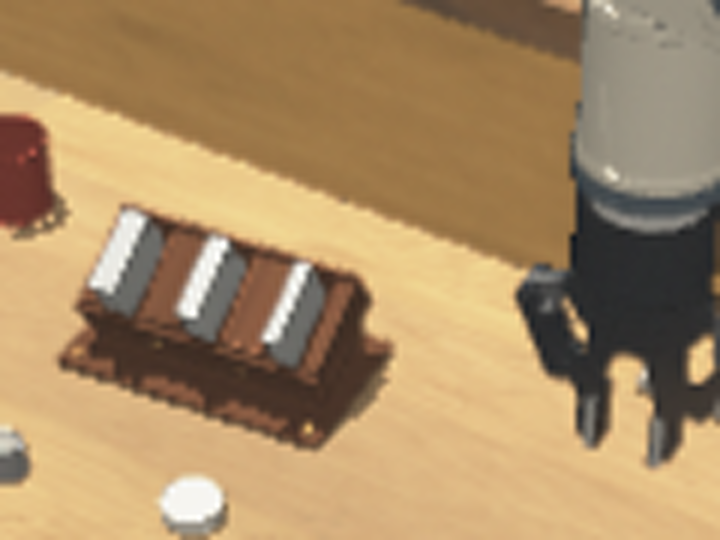

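```bash
python3 - <<'E'
from h import *
C={n:cam(n) for n in("top","scene")}
def cents(n,box):
    im=C[n][0];hsv=cv2.cvtColor(im,cv2.COLOR_BGR2HSV);m=((hsv[...,1]<50)&(hsv[...,2]>(150 if n=="top" else 165))).astype(np.uint8)
    r0,r1,c0,c1=box;k=np.zeros_like(m);k[r0:r1,c0:c1]=m[r0:r1,c0:c1]
    nn,l,st,ce=cv2.connectedComponentsWithStats(k); return [(ce[i],st[i,4]) for i in np.argsort(ce[:,0]) if i and st[i,4]>10]
T=cents("top",(160,192,170,236));S=cents("scene",(150,185,200,250));print(T,S)
P=[C[n][1]@np.c_[C[n][2],C[n][3]] for n in("top","scene")]
c,s=.994,.1097
for (a,_),(b,_) in zip(T,S):
    X=cv2.triangulatePoints(P[0],P[1],a.reshape(2,1),b.reshape(2,1)).ravel();X=X[:3]/X[3];d=X[:2]-[.572,.1203]
    xp,yp=c*d[0]+s*d[1],-s*d[0]+c*d[1];h=-.5*xp+.866*(X[2]-.064);al=.866*xp+.5*(X[2]-.064)
    print("x'y'z",np.round([xp*1e3,yp*1e3,X[2]*1e3],1),"height out of mouth",round(h*1e3,1),"along",round(al*1e3,1))
for n,uv,z in(("top",(224.9,214.1),.013),):pass
import pickle;d0=pickle.load(open("f0.pkl","rb"))
for n,b in(("scene",(185,215,180,235)),("scene",(138,162,180,202)),("top",(205,232,178,236)),("top",(143,170,120,152))):
    r0,r1,c0,c1=b;print(n,b,"mean abs diff",np.abs(C[n][0][r0:r1,c0:c1].astype(int)-d0[n][0][r0:r1,c0:c1]).mean().round(2))
E
```

```text
[(array([182.10227273, 180.04545455]), np.int32(88)), (array([201.90140845, 177.47887324]), np.int32(71)), (array([221.02380952, 174.95238095]), np.int32(42))] [(array([209.26315789, 161.31578947]), np.int32(57)), (array([223.25490196, 165.50980392]), np.int32(51)), (array([237.18918919, 169.91891892]), np.int32(37))]
x'y'z [-15.5  61.3  85.7] height out of mouth 26.5 along -2.6
x'y'z [-16.2   0.2  87.2] height out of mouth 28.2 along -2.5
x'y'z [-16.4 -58.7  87. ] height out of mouth 28.1 along -2.8
scene (185, 215, 180, 235) mean abs diff 9.47
scene (138, 162, 180, 202) mean abs diff 7.5
top (205, 232, 178, 236) mean abs diff 5.89
top (143, 170, 120, 152) mean abs diff 4.78
```

```bash
python3 -c "
from h import *
im=cam('top')[0];import pickle;d0=pickle.load(open('f0.pkl','rb'))['top'][0]
for i in(d0,im):
  b=i.astype(int);m=((b[...,2]>90)&(b[...,1]<70)&(b[...,0]<70)).astype(np.uint8);m[:140]=0;m[175:]=0;m[:,:118]=0;m[:,155:]=0;print(cv2.moments(m,True)['m10']/m.sum(),cv2.moments(m,True)['m01']/m.sum())
print(np.abs(get_state()['qd']).max(),order.hand_in())"
```

```text
134.9203539823009 156.38938053097345
135.09821428571428 156.01785714285714
the job is handed in; nothing more can be done
1.1497317563649503 None
```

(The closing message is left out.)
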